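Load the full label roll and push the printer's roll drawer home

TASK

Load the full label roll from the steel rack into the label printer: lower it into the open roll drawer so that both ends of its axle lie at the bottom of their slots, then push the drawer in past its detent until it is fully home. Do not drop the roll or slam the drawer, do not force anything against the printer, and leave the two other spools in the rack and everything else on the bench where they are.

Things in the scene. Friction and masses are not known exactly. Their poses are not given: they have to be found in the camera images.
- roll: Full label roll: white paper 58 mm across, 40 mm wide, nearly filling its two black octagonal flanges (62 mm across flats, outer faces 46 mm apart). Black axle ends, 12 mm across, stand out 10 mm each: 66 mm tip to tip. Origin at its centre; y = the axle, z up at the start. 0.15 to 0.3 kg. Stands on flats of its flanges, axle level and 31 mm up; set down so it does not roll away.
- part_roll: Part-used roll on the same kind of spool, paper only 34 mm across. Origin and axes as the full roll's. It stays in the rack.
- bare_spool: Empty spool of the same kind, bare core 25 mm across. Origin and axes as the full roll's. It stays in the rack.
- rack: Fixed steel rack 216 x 54 mm, origin under its centre. Places at x = -71, 0, +71 mm (which spool is where varies), axles along its y, 34 mm above the bench. Dividers 60 mm high stand 3 mm from each spool's flanges, leaving no room for fingers there; the y ends are open over a 9 mm lip (to y = +-27 mm), the axle tips stand free outside it and can be gripped tip to tip from above.
- mat: Thin black rubber mat on the bench between rack and printer, 200 x 140 mm (x, y), 2 mm thick, fixed, origin under its centre. Kept clear: the roll can be set down here and taken again another way.
- printer: Fixed light grey label printer, 150 mm wide. Origin on the bench under the middle of its front face, which looks to its -x; the housing reaches 240 mm to +x. It is 108 mm high at the front face and slopes up behind it at 35 degrees to 163 mm.
- drawer (a joint): How far the roll drawer stands open along the printer's -x, m: 0 = home at its stop, 0.145 to 0.17 at the start, 0.175 at most. Slides with 2 to 5 N. A sprung roller detent pushes back with up to about 8 N from 15 to 6 mm open; from about 4 mm it draws the drawer home and holds it. Let go short of that, the drawer is not home.
- slots (a point): Where the roll's centre is when seated, midway between the drawer's two slots, 48 mm above the bench; moves with the drawer, axes as the printer's (axle along y). Slots: open on top, 16 mm wide (x) from their floors, 6 mm below this point, to 5 mm above it, then flared to 36 mm at the top, 21 mm above. Drawer inside: 72 mm free before this point, 79 mm behind (x), floor 37 mm below.
- cheek (a point): Top of the slotted cheek on the +y side: 0, 32, 21 mm from the slots point; moves with the drawer. Each cheek spans y = 27 to 37 mm from the middle (its twin on -y) and is closed outside by the drawer's side wall, inner face at 37 mm, top 26 mm above the slots point: no room for fingers outside the axle tips. The roll has 4 mm play each way along y.
- front (a point): Middle of the drawer front's outer face, 75 mm above the bench; moves with the drawer, axes as the printer's (home is along +x). The front is a flat panel 132 mm wide, from 6 to 98 mm above the bench, 12 mm thick; home, it lies against the printer's front face.
- screwdriver: Screwdriver, 180 mm, lying this side of the rack. Bystander.
- mug: White mug, 80 mm across, 92 mm high. Bystander.
- flux: Clear bottle with black cap, 44 mm across, 110 mm high. Bystander.
- multimeter: Black hand multimeter 170 x 85 x 36 mm lying flat beyond the mat. Bystander.
- pliers: Small side cutters, 120 mm, lying flat this side of the mat. Bystander.
Not all that is in view belongs to the job. Leave any blue or green look-alike of the roll alone.

How it is judged:
By the outcome, as a careful person would: the job done as asked, in the order asked, and still so for the second after the job is handed in, with the robot touching nothing.
It also fails if it takes over 72 s, if anything falls off the work surface, if the arm or the gripper's body presses on something with over 40 N, if the wrist force passes 120 N, or if a joint passes its speed limit or range.

ROBOT

A 7-joint arm with a two-finger parallel gripper is mounted at the origin on the work surface. World frame = base frame: x ahead of the robot, y to its left, z up, the work surface at z = 0. Lengths are in mm, angles in rad, forces in N, time in s.
With the tool pointing down it reaches from about 400 to 850 mm from the base axis. Payload 10.4 kg.
Tool frame: the origin (TCP) lies on the centre line of the jaws, within the pads' length; the fingertips stand ahead of it and the grasp point (between the pads) lies 11 mm behind it (tcp_to_tips is the x of the fingertips in the tool frame, in mm); x points along the fingers, y is the direction in which the jaws open and shut, and the axes are right-handed (so a half turn about x gives the same grasp; the last joint's range is limited). The gripper opens to 85 mm and grips with 20 to 120 N. Pads are 22 mm wide; open, the fingers measure 114 mm over their backs; the gripper's body (76 mm by 85 mm) begins 54 mm behind the grasp point. The pads swing forward as they close: fully open they stand 13 mm farther back than shut.
Start: joints at [1.09, 0.332, -0.065, 1.46, 0.022, 1.35, -0.088], TCP at [276.259, -560.655, 212.538] pointing down, gripper open.
Joint ranges: [-2.6, 2.6], [-0.5, 2.12], [-1.47, 1.34], [0.16, 2.42], [-1.27, 4.41], [0.06, 2.06], [-2.6, 2.6]. Speed limits (rad/s): [2.22, 2.22, 2.79, 2.79, 3.14, 3.14, 3.14].

INTERFACE

Orientations are given as a unit quaternion [x, y, z, w].
In Python, from station import * gives the robot as it stands.
- The arm moves only by the shell command python3 -m creep 'ROWS'. ROWS is JSON, a list of rows, each an object with "slide": the shift along the tool's x, y, z in mm, a list of three; "twist": the turn, a rotation vector about the tool's x, y, z in rad, a list of three; "grip": the opening, from 0 (shut) to 1 (fully open). In form: [{"slide": [dx, dy, dz], "twist": [rx, ry, rz], "grip": grip}, ...]. A call has 1 to 8 rows; each row shifts and turns the pose as measured when the row begins, along the tool's axes as they then stand; what a row does not reach is not made up. A row lasts 1/12 s, in which the tool goes at most 41.7 mm and 7.16 degrees, less where a joint would pass 70% of its speed; a pose out of reach is approached as far as the arm can. A call with a gripper value outside its range is refused whole. The fingers move at their own pace and stop on an object; the grip force is fixed at half the most. Time passes only in rows, so rows that do not move let the fingers close. It gives the time, the measured TCP pose, the force and the opening at its end, in the units of the state.
- state(): the state, without advancing time (a new reading comes with each control period).
- camera(name): name is "scene" or "side" or "wrist"; returns the picture (384x512x3 uint8, red, green, blue); there is no depth.
- camera_info(name): a dict with "K" (3x3 intrinsics, pixels), "rvec" (rotation vector, rad) and "tvec" (3), from world to camera coordinates, as OpenCV has them; the wrist camera has in their place "T_tool_cam" (4x4, takes a point from camera to tool coordinates, whose origin is the TCP and whose axes are the tool frame's). Camera axes: x right, y down, z forward; pixel columns grow to the right and rows downward; lengths in mm; the calibration is good to about 2 mm. A picture is of the moment at which its call begins: read the wrist's pose just before it. camera_info takes no time and is no camera call.
- job_done(): hands the job in, once; it reports no verdict.
The state is a dict: "time_s": time; "joint_positions": joint angles; "joint_vel": joint speeds; "joint_torque": joint torques, N m; "tool_pos": TCP position; "tcp_rot": TCP orientation; "force": force on the tool from outside, world axes, zero at the start; "wrist_torque": the same for the moment, N m; "opening": finger opening in mm.
Only numpy, scipy, OpenCV 4.12 (cv2) and the standard library are available. Lean on these libraries where they do the work, as an engineer would, in place of code of your own. Each camera call takes 0.05 s, during which the arm holds its last target.

## Working session

There is one attempt and no reset: what is moved stays moved. The work goes in short steps, Python scripts to look and compute and a shell command to move; the robot and the scene stay as the last step left them, time stands still between calls to the robot, and variables do not carry over. Pictures are saved under pics/ and viewed, and the job is handed in when it is done.

```bash
ls; mkdir -p pics; python3 - <<'E'
from station import *
import cv2
for n in ["scene","side","wrist"]:
    s=state(); im=camera(n); cv2.imwrite(f"pics/{n}0.png",im[:,:,::-1]); 
    print(n,camera_info(n))
print(state())
E
```

```text
pics
scene {'K': array([[401.61258453,   0.        , 259.68445295],
       [  0.        , 401.61258453, 193.23550769],
       [  0.        ,   0.        ,   1.        ]]), 'rvec': array([ 0.96542579,  2.67328844, -0.80921932]), 'tvec': array([ 408.29216418, -243.80652939, 1544.79955162])}
side {'K': array([[396.36616611,   0.        , 259.1884723 ],
       [  0.        , 396.36616611, 191.63480686],
       [  0.        ,   0.        ,   1.        ]]), 'rvec': array([ 0.76442468, -2.45397975,  1.23385648]), 'tvec': array([ 469.39832395,  210.42159388, 1124.57393134])}
wrist {'K': array([[294.21414174,   0.        , 260.62364285],
       [  0.        , 294.21414174, 186.42414407],
       [  0.        ,   0.        ,   1.        ]]), 'T_tool_cam': array([[ 2.48878843e-04, -2.66997839e-01,  9.63697096e-01,
        -1.61628444e+02],
       [ 9.99999965e-01, -2.35690326e-05, -2.64784148e-04,
         1.70770009e+00],
       [ 9.34102038e-05,  9.63697127e-01,  2.66997824e-01,
        -6.78932908e+01],
       [ 0.00000000e+00,  0.00000000e+00,  0.00000000e+00,
         1.00000000e+00]])}
{'time_s': 0.15, 'joint_positions': array([ 1.09042344,  0.33269568, -0.06470019,  1.46071348,  0.02157045,
        1.34989856, -0.08852742]), 'joint_vel': array([ 4.27581241e-04, -3.37891201e-03, -9.97040158e-04, -2.02286350e-03,
        4.87038782e-05, -2.00761510e-05, -2.83259972e-04]), 'joint_torque': array([ 1.11876951e-03, -6.25829530e+01,  4.93981596e-02, -3.91852963e+01,
        1.62558403e-02,  7.54804525e-03,  4.48904495e-05]), 'tool_pos': array([ 276.10184692, -560.38618949,  211.93474574]), 'tcp_rot': array([-0.68857962, -0.16078219,  0.6887534 , -0.16008105]), 'force': array([-0.55356902, -0.55835018,  0.78250436]), 'wrist_torque': array([ 0.02382978, -0.02217472, -0.04338191]), 'opening': 85.43485402747433}
```

View pics/scene0.png

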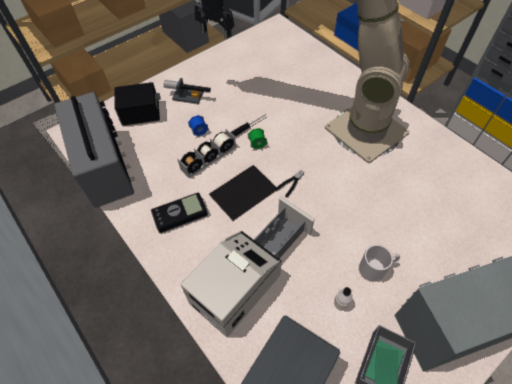

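View pics/side0.png

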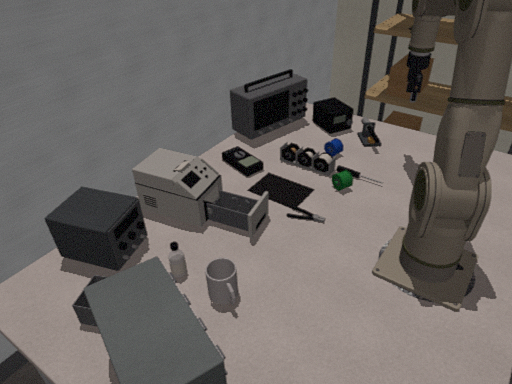

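View pics/wrist0.png

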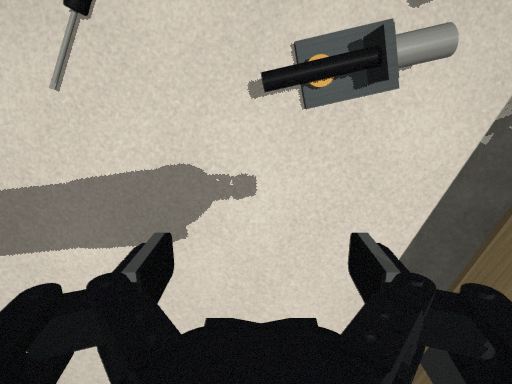

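The scene view shows the rack at about (207,151), with spools at (191,160), (207,150) and (224,142). The blue (198,125) and green (257,138) look-alikes stand outside it. The printer is at (232,275) with its drawer open towards (293,220). Next I'll enlarge the rack and drawer.

```bash
cat > h.py <<'E'
import numpy as np, cv2
from scipy.spatial.transform import Rotation as R
from station import *
def cam(n,s=None):
    i=camera_info(n); K=np.array(i["K"])
    if n=="wrist":
        s=s or state(); T=np.eye(4); T[:3,:3]=R.from_quat(s["tcp_rot"]).as_matrix(); T[:3,3]=s["tool_pos"]
        M=T@np.array(i["T_tool_cam"]); return K,M[:3,:3],M[:3,3]
    Rm=cv2.Rodrigues(np.array(i["rvec"]))[0]; return K,Rm.T,-Rm.T@np.array(i["tvec"])
def ray(c,uv):
    K,Rw,o=c; d=Rw@np.linalg.solve(K,[uv[0],uv[1],1.]); return o,d/np.linalg.norm(d)
def onz(c,uv,z):
    o,d=ray(c,uv); return o+d*(z-o[2])/d[2]
def proj(c,p):
    K,Rw,o=c; q=K@(Rw.T@(np.array(p,float)-o)); return q[:2]/q[2]
def crop(n,out,x,y,w,h,f,im=None):
    im=camera(n) if im is None else im
    c=cv2.resize(im[y:y+h,x:x+w,::-1],None,fx=f,fy=f,interpolation=cv2.INTER_CUBIC); cv2.imwrite(out,c)
def tool(s=None):
    s=s or state(); return R.from_quat(s["tcp_rot"]).as_matrix()
E
python3 - <<'E'
from h import *
S=cv2.imread("pics/scene0.png")[:,:,::-1];D=cv2.imread("pics/side0.png")[:,:,::-1]
crop("","pics/c1.png",160,100,120,90,6.5,S)
crop("","pics/c2.png",265,125,120,80,6.5,D)
crop("","pics/c3.png",170,190,160,120,5,S)
crop("","pics/c4.png",130,140,160,110,5,D)
s=state(); print(tool(s))
c=cam("scene")
for uv in [(191,160),(207,150),(224,142)]: print(onz(c,uv,34))
c=cam("side")
for uv in [(290,152),(306,157),(323,162)]: print(onz(c,uv,34))
E
```

```text
[[-4.64316947e-04  4.41935421e-01 -8.97046748e-01]
 [ 9.09952065e-04 -8.97046286e-01 -4.41935665e-01]
 [-9.99999478e-01 -1.02146776e-03  1.43737436e-05]]
[ 610.51791142 -285.11397702   34.        ]
[ 540.16247802 -286.00964957   34.        ]
[ 470.29002288 -276.82546803   34.        ]
[ 620.15337629 -279.62188109   34.        ]
[ 548.03499172 -281.28287942   34.        ]
[ 475.69655737 -284.9698352    34.        ]
```

View pics/c1.png

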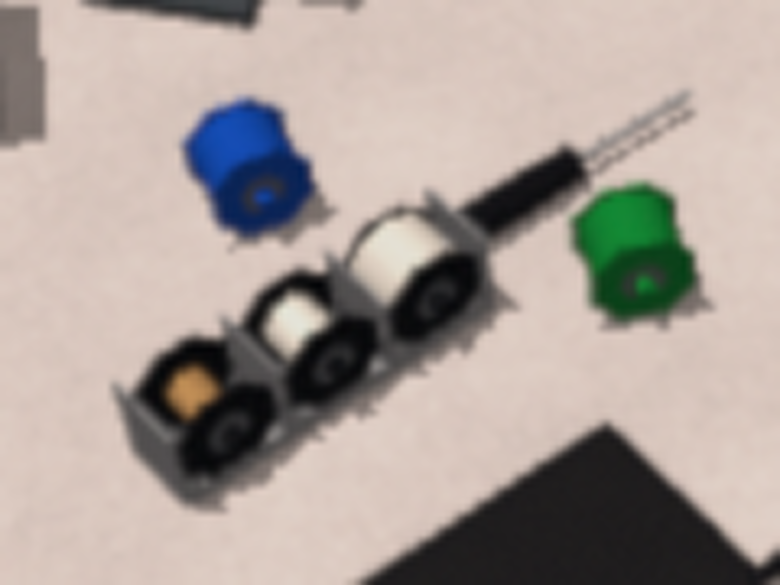

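View pics/c2.png

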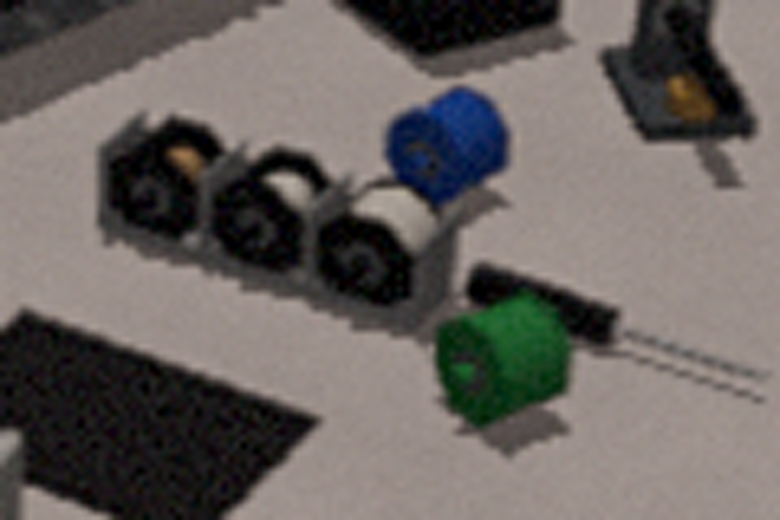

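View pics/c3.png

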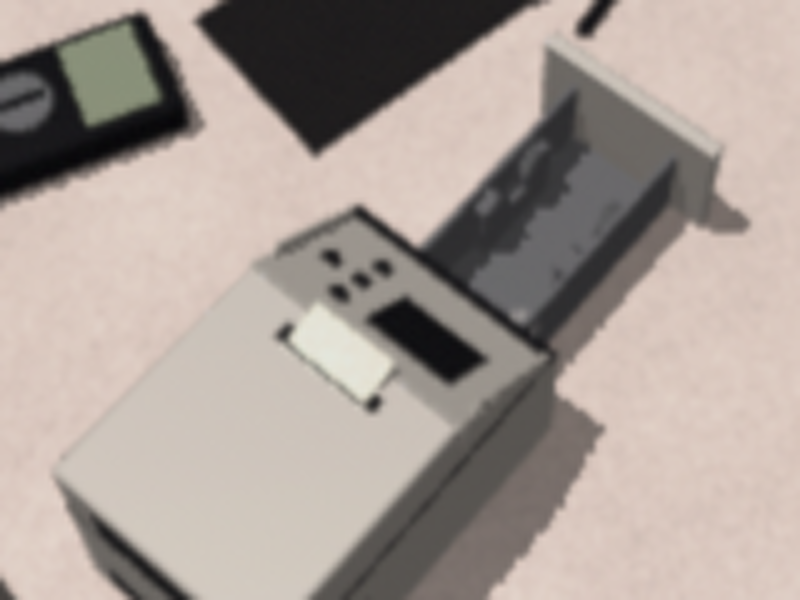

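View pics/c4.png

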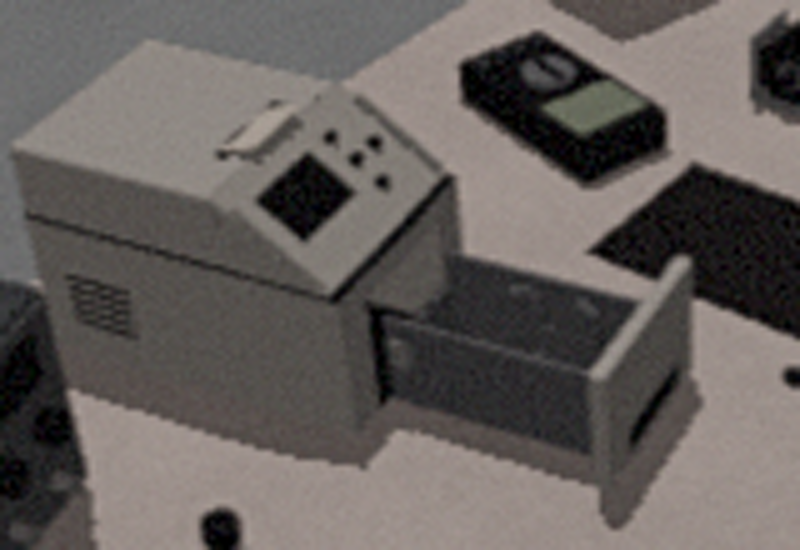

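```bash
cat >> h.py <<'E'
def tri(*cu):
    A=np.zeros((3,3));b=np.zeros(3);rs=[]
    for c,uv in cu:
        o,d=ray(c,uv);P=np.eye(3)-np.outer(d,d);A+=P;b+=P@o
    x=np.linalg.solve(A,b)
    return x,[np.linalg.norm((np.eye(3)-np.outer(d,d))@(x-o)) for o,d in [ray(c,u) for c,u in cu]]
E
python3 - <<'E'
from h import *
import station
print([k for k in dir(station) if not k.startswith('_')], getattr(station,'tcp_to_tips',None))
a=cam("scene");b=cam("side")
f=lambda p,o,k:(o[0]+(p[0]+.5)/k-.5,o[1]+(p[1]+.5)/k-.5)
for n,p,q in [("full +y tip",(437,297),(365,262)),("part",(335,362),(258,225)),("bare",(232,430),(152,197)),("green",(645,284),(465,370)),("blue",(263,194),(424,155))]:
    print(n,tri((a,f(p,(160,100),6.5)),(b,f(q,(265,125),6.5))))
for n,p,q in [("front top outer -y/far corner",(551,38),(685,258)),("front top outer near",(720,150),(600,372)),("housing front corner A",(360,208),(453,178)),("housing corner B",(552,353),(335,298))]:
    print(n,tri((a,f(p,(170,190),5)),(b,f(q,(130,140),5))))
E
```

```text
['MotionError', 'camera', 'camera_info', 'job_done', 'state', 'tcp_to_tips'] 8.0
full +y tip (array([ 471.87467209, -257.56238152,   35.88540213]), [np.float64(1.104811209521339), np.float64(1.1048112095214866)])
part (array([ 543.03897626, -256.34997012,   37.0128925 ]), [np.float64(1.757736220035431), np.float64(1.7577362200355189)])
bare (array([ 613.73666176, -253.3434932 ,   35.64702642]), [np.float64(0.3554453670146955), np.float64(0.3554453670148376)])
green (array([ 375.54004635, -191.24194195,   34.66131191]), [np.float64(1.5623618325614124), np.float64(1.5623618325615065)])
blue (array([ 500.71341317, -387.02440138,   34.28378481]), [np.float64(2.3767076904503304), np.float64(2.3767076904503326)])
front top outer -y/far corner (array([499.49534709,  64.10808795,  97.34411684]), [np.float64(1.6730925489926751), np.float64(1.673092548992707)])
front top outer near (array([474.88522896, 190.63273627, 100.41314844]), [np.float64(2.92025405903902), np.float64(2.9202540590391455)])
housing front corner A (array([670.04538104,  87.67784572, 108.94525903]), [np.float64(1.261802245117545), np.float64(1.261802245117451)])
housing corner B (array([644.57813362, 230.6191079 , 110.37573231]), [np.float64(0.801250428563679), np.float64(0.8012504285633817)])
```

The candidates for the roll are all in the scene view:
- **(224,142):** white paper nearly filling its flanges, so this is the full roll.
- **(207,150):** thin white paper, so the part-used roll.
- **(191,160):** brown bare core, so the empty spool.
- **Blue and green:** look-alikes standing outside the rack.

The enlarged crops c1 and c2 confirm (224,142). I'll first turn the tool to the rack, then move over the roll.

```bash
cat >> h.py <<'E'
def plan(p,yaw_y,s=None):
    "remaining: twist about tool x so that tool y points at world heading yaw_y (deg), level tool; then slide in final tool axes and current ones"
    s=s or state();M=tool(s);th=np.radians(yaw_y)
    y=np.array([np.cos(th),np.sin(th),0]);x=np.array([0,0,-1.]);F=np.c_[x,y,np.cross(x,y)]
    d=np.array(p)-s["tool_pos"]
    print("twist",R.from_matrix(M.T@F).as_rotvec().round(4),"slide now",(M.T@d).round(1),"slide after",(F.T@d).round(1))
    print("t",round(s["time_s"],2),"pos",s["tool_pos"].round(1),"F",s["force"].round(1),"op",round(s["opening"],1),"j7",s["joint_positions"].round(2))
E
python3 -c "
from h import *
plan([473,-290,212],-88.3)"
python3 -m creep '[{"slide":[0,0,0],"twist":[0.107,0,0],"grip":1},{"slide":[0,0,0],"twist":[0.107,0,0],"grip":1},{"slide":[0,0,0],"twist":[0.107,0,0],"grip":1},{"slide":[0,0,0],"twist":[0.107,0,0],"grip":1}]'
python3 -c "
from h import *
plan([473,-290,212],-88.3)"
```

```text
twist [4.281e-01 2.000e-04 1.000e-03] slide now [ 1.000e-01 -1.555e+02 -2.961e+02] slide after [-1.000e-01 -2.644e+02 -2.048e+02]
t 0.15 pos [ 276.1 -560.4  211.9] F [-0.6 -0.6  0.8] op 85.4 j7 [ 1.09  0.33 -0.06  1.46  0.02  1.35 -0.09]
time_s: 0.48
tool_pos: [275.6, -559.8, 210.4]
tcp_rot: [-0.706, -0.007, 0.708, -0.005]
force: [0.2, -0.6, 0.8]
opening: 85.7
twist [-0.0134  0.0017  0.0035] slide now [  -1.1 -266.5 -201.8] slide after [  -1.6 -263.8 -205.3]
t 0.48 pos [ 275.6 -559.8  210.4] F [ 0.2 -0.6  0.8] op 85.7 j7 [ 1.04  0.33 -0.01  1.47  0.    1.35 -0.52]
```

```bash
python3 -m creep '[{"slide":[0,-33,-25],"twist":[0,0,0],"grip":1},{"slide":[0,-33,-25],"twist":[0,0,0],"grip":1},{"slide":[0,-33,-25],"twist":[0,0,0],"grip":1},{"slide":[0,-33,-25],"twist":[0,0,0],"grip":1},{"slide":[0,-33,-25],"twist":[0,0,0],"grip":1},{"slide":[0,-33,-25],"twist":[0,0,0],"grip":1},{"slide":[0,-33,-25],"twist":[0,0,0],"grip":1},{"slide":[0,-15,-12],"twist":[0,0,0],"grip":1}]'
python3 -c "
from h import *
plan([473,-290,212],-88.3)"
```

```text
time_s: 1.15
tool_pos: [459.0, -310.2, 207.0]
tcp_rot: [-0.704, 0.001, 0.71, 0.004]
force: [0.6, 0.7, -1.1]
opening: 85.3
twist [-0.0359  0.0074  0.0038] slide now [ -5.  -20.3 -13.8] slide after [ -5.  -19.8 -14.6]
t 1.15 pos [ 459.  -310.2  207. ] F [ 0.6  0.7 -1.1] op 85.3 j7 [ 0.69  0.2  -0.2   1.64  0.04  1.31 -1.1 ]
```

```bash
python3 -m creep '[{"slide":[-5,-20,-14],"twist":[-0.036,0.007,0.004],"grip":1},{"slide":[0,0,0],"twist":[0,0,0],"grip":1}]'
cat > look.py <<'E'
import sys
from h import *
s=state();im=camera("wrist");cv2.imwrite("pics/%s.png"%sys.argv[1],cv2.resize(im[:,:,::-1],None,fx=1.5,fy=1.5))
np.savez("pics/%s.npz"%sys.argv[1],im=im,pos=s["tool_pos"],rot=s["tcp_rot"])
print(s["tool_pos"],s["tcp_rot"])
E
python3 look.py w1
```

```text
time_s: 1.32
tool_pos: [477.1, -283.3, 211.7]
tcp_rot: [0.707, 0.015, -0.707, 0.013]
force: [0.5, 0.0, 0.9]
opening: 85.3
[ 477.06570101 -283.29940105  211.67837371] [ 0.70707689  0.01469524 -0.70685828  0.01333016]
```

View pics/w1.png

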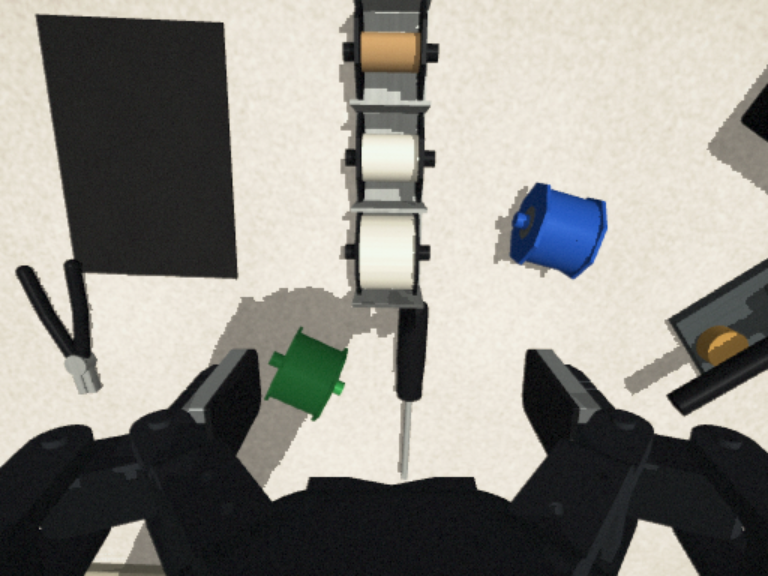

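The wrist view shows the full roll's axle tips at (344,252) and (430,252), the part roll's at (345,158) and (435,158), and the bare spool's at (343,51) and (438,51). The mat spans (38,15) to (237,277), and the screwdriver lies end-on to the rack.

```bash
python3 - <<'E'
from h import *
z=np.load("pics/w1.npz");c=cam("wrist",dict(tool_pos=z["pos"],tcp_rot=z["rot"]))
C=[]
for l,r in [((344,252),(430,252)),((345,158),(435,158)),((343,51),(438,51))]:
    p=[onz(c,((u[0]+.5)/1.5-.5,(u[1]+.5)/1.5-.5),34) for u in (l,r)]
    C.append((p[0]+p[1])/2);print(p[0].round(1),p[1].round(1),np.linalg.norm(p[0]-p[1]).round(1),C[-1].round(1))
d=C[2]-C[0];print(np.linalg.norm(d),np.degrees(np.arctan2(d[1],d[0])))
print("green",[onz(c,(x/1.5,y/1.5),31).round(1) for x,y in [(275,360),(338,388),(300,330),(347,348)]])
print("mat",[onz(c,(x/1.5,y/1.5),2).round(1) for x,y in [(38,15),(223,22),(237,277),(75,270)]])
print("pliers",[onz(c,(x/1.5,y/1.5),6).round(1) for x,y in [(22,268),(73,262)]])
plan([C[0][0],C[0][1],100],np.degrees(np.arctan2(d[1],d[0]))-90)
E
```

```text
[ 472.9 -247.4   34. ] [ 475.6 -314.8   34. ] 67.4 [ 474.2 -281.1   34. ]
[ 544.  -247.4   34. ] [ 546.6 -314.    34. ] 66.7 [ 545.3 -280.7   34. ]
[ 615.9 -245.1   34. ] [ 618.5 -311.4   34. ] 66.3 [ 617.2 -278.2   34. ]
143.02948418435625 1.142418824351686
green [array([ 376.2, -189.8,   31. ]), array([ 352. , -243.4,   31. ]), array([ 404.4, -211.5,   31. ]), array([ 389.8, -250.7,   31. ])]
mat [array([638. , -12.9,   2. ]), array([ 638.7, -151.4,    2. ]), array([ 439.8, -151.3,    2. ]), array([440.5, -10.7,   2. ])]
pliers [array([441.6,  31.7,   6. ]), array([448.7, -13. ,   6. ])]
twist [0.0157 0.0015 0.0013] slide now [111.   -4.6   0.7] slide after [111.   -4.7   0.9]
t 1.37 pos [ 475.2 -285.8  211. ] F [-0.3  0.1 -0.6] op 85.2 j7 [ 0.66  0.19 -0.23  1.64  0.04  1.32 -1.11]
```

```bash
python3 -m creep '[{"slide":[30,-4,0],"twist":[0.015,0.0015,0.001],"grip":1},{"slide":[30,0,0],"twist":[0,0,0],"grip":1},{"slide":[30,0,0],"twist":[0,0,0],"grip":1},{"slide":[20,0,0],"twist":[0,0,0],"grip":1},{"slide":[0,0,0],"twist":[0,0,0],"grip":1}]'
python3 -c "
from h import *
plan([474.2,-281.1,20],-88.5)"; python3 look.py w2
```

```text
time_s: 1.78
tool_pos: [473.9, -285.4, 98.2]
tcp_rot: [0.708, 0.004, -0.706, 0.007]
force: [-1.1, 0.3, -0.3]
opening: 85.5
twist [-0.0104 -0.0021 -0.0035] slide now [78.2 -4.6 -0.2] slide after [78.2 -4.3 -0.4]
t 1.78 pos [ 473.9 -285.4   98.2] F [-1.1  0.3 -0.3] op 85.5 j7 [ 0.65  0.28 -0.22  1.78  0.07  1.08 -1.15]
[ 473.92800097 -285.44840645   98.21465968] [ 0.70783902  0.00436904 -0.70632737  0.00681761]
```

View pics/w2.png

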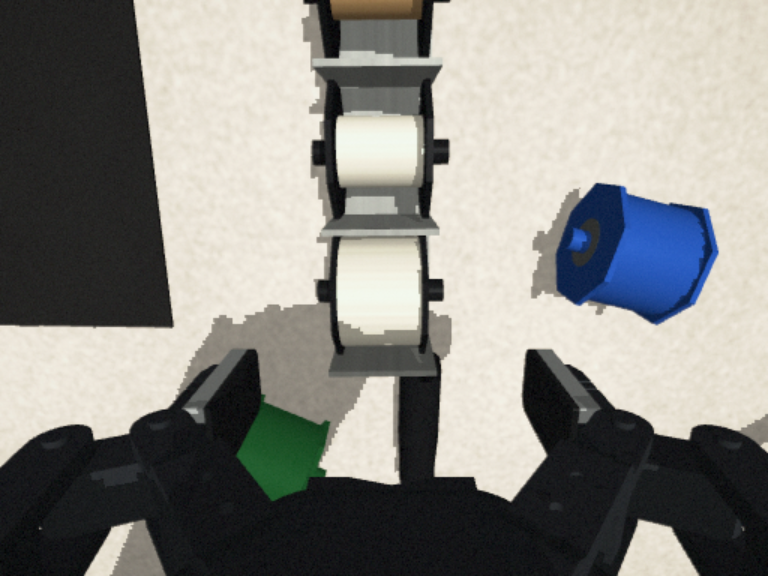

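```bash
python3 - <<'E'
from h import *
z=np.load("pics/w2.npz");c=cam("wrist",dict(tool_pos=z["pos"],tcp_rot=z["rot"]))
for l,r in [((317,290),(443,290)),((312,152),(449,152))]:
    p=[onz(c,((u[0]+.5)/1.5-.5,(u[1]+.5)/1.5-.5),34) for u in (l,r)]
    print(p[0].round(1),p[1].round(1),np.linalg.norm(p[0]-p[1]).round(1),((p[0]+p[1])/2).round(1))
print([onz(c,(x/1.5,y/1.5),31).round(1) for x,y in [(565,240),(556,250),(655,322)]])
plan([474.2,-281.1,20],-88.5)
# finger tips & green: pad edge rays
E
```

```text
[ 473.9 -247.4   34. ] [ 474.9 -314.7   34. ] 67.3 [ 474.4 -281.1   34. ]
[ 544.7 -247.    34. ] [ 545.8 -314.4   34. ] 67.4 [ 545.2 -280.7   34. ]
[array([ 502.2, -378.1,   31. ]), array([ 496.8, -374. ,   31. ]), array([ 457.1, -433.5,   31. ])]
twist [-0.0107 -0.0033 -0.0043] slide now [80.  -5.2  0.5] slide after [80.1 -4.8  0.2]
t 1.83 pos [ 474.5 -285.9  100.1] F [-0.7 -0.2 -0.1] op 85.1 j7 [ 0.65  0.28 -0.22  1.78  0.07  1.09 -1.15]
```

Both views agree on (474.4, -281.1), with the axle heading at about -89°. I'll descend with the fingers straddling the tips.

```bash
python3 -m creep '[{"slide":[20,-5,0],"twist":[-0.007,-0.003,-0.004],"grip":1},{"slide":[20,0,0],"twist":[0,0,0],"grip":1},{"slide":[0,0,0],"twist":[0,0,0],"grip":1}]'
python3 -c "
from h import *
plan([474.4,-281.1,20],-88.8)"
```

```text
time_s: 2.08
tool_pos: [475.8, -284.4, 63.7]
tcp_rot: [0.709, 0.005, -0.705, 0.008]
force: [-0.7, 0.8, -0.4]
opening: 85.7
twist [-0.0019 -0.0045 -0.0037] slide now [43.6 -3.5  1.5] slide after [43.7 -3.3  1.3]
t 2.08 pos [ 475.8 -284.4   63.7] F [-0.7  0.8 -0.4] op 85.7 j7 [ 0.65  0.32 -0.22  1.81  0.08  1.01 -1.16]
```

```bash
python3 -m creep '[{"slide":[0,-3.5,1],"twist":[0,-0.004,-0.004],"grip":1},{"slide":[15,0,0],"twist":[0,0,0],"grip":1},{"slide":[15,0,0],"twist":[0,0,0],"grip":1},{"slide":[10,0,0],"twist":[0,0,0],"grip":1},{"slide":[0,0,0],"twist":[0,0,0],"grip":1}]'
python3 -c "
from h import *
plan([474.4,-281.1,20],-88.8)"; python3 look.py w3
```

```text
time_s: 2.5
tool_pos: [478.7, -284.7, 32.3]
tcp_rot: [0.71, 0.004, -0.704, 0.007]
force: [-0.5, -0.2, -0.7]
opening: 85.3
twist [-0.0052 -0.0089 -0.0051] slide now [12.2 -3.7  4.4] slide after [12.3 -3.7  4.2]
t 2.5 pos [ 478.7 -284.7   32.3] F [-0.5 -0.2 -0.7] op 85.3 j7 [ 0.64  0.36 -0.22  1.83  0.09  0.95 -1.17]
[ 478.72275107 -284.6867221    32.3017104 ] [ 0.71023936  0.00379669 -0.70391167  0.00734875]
```

View pics/w3.png

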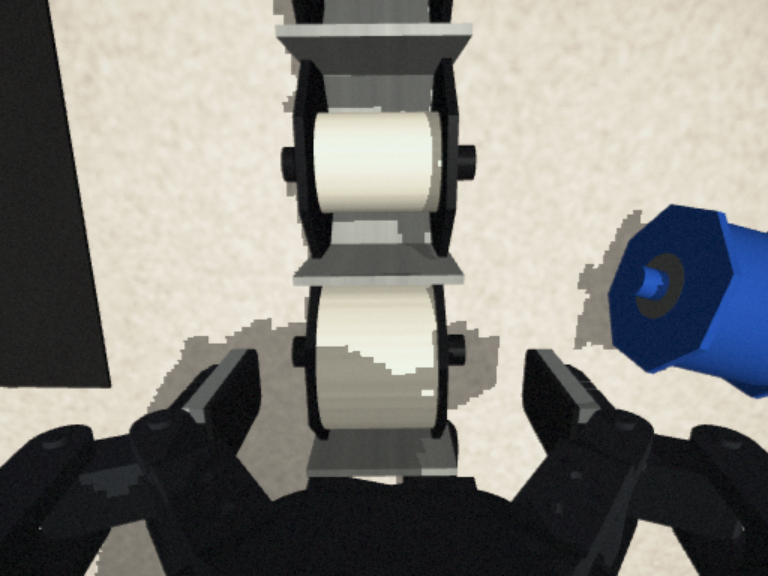

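The tips are at (293,350) and (465,350), sitting off-centre to the left between the pads. That matches the 3.7 mm still to go.

```bash
python3 -m creep '[{"slide":[0,-4,5],"twist":[-0.004,-0.009,-0.005],"grip":1},{"slide":[8,0,0],"twist":[0,0,0],"grip":1},{"slide":[5,0,0],"twist":[0,0,0],"grip":1},{"slide":[0,0,0],"twist":[0,0,0],"grip":1}]'
python3 -c "
from h import *
plan([474.4,-281.1,20],-88.8)"
```

```text
time_s: 2.88
tool_pos: [475.6, -281.8, 23.3]
tcp_rot: [0.709, 0.006, -0.706, 0.008]
force: [-1.0, -0.0, 0.1]
opening: 85.3
twist [-0.0011 -0.0042 -0.0028] slide now [ 3.3 -0.8  1.2] slide after [ 3.3 -0.8  1.2]
t 2.88 pos [ 475.6 -281.8   23.3] F [-1.  -0.   0.1] op 85.3 j7 [ 0.64  0.37 -0.22  1.85  0.1   0.93 -1.17]
```

```bash
python3 -m creep '[{"slide":[3,-0.5,1.5],"twist":[0,-0.004,-0.003],"grip":1},{"slide":[0,0,0],"twist":[0,0,0],"grip":0.8},{"slide":[0,0,0],"twist":[0,0,0],"grip":0.7},{"slide":[0,0,0],"twist":[0,0,0],"grip":0.5},{"slide":[0,0,0],"twist":[0,0,0],"grip":0.3},{"slide":[0,0,0],"twist":[0,0,0],"grip":0.3}]'
python3 -c "
from h import *
plan([474.4,-281.1,20],-88.8)";python3 look.py w4
```

```text
time_s: 3.38
tool_pos: [474.4, -281.4, 20.4]
tcp_rot: [0.707, 0.007, -0.707, 0.007]
force: [0.4, 0.5, -2.8]
opening: 44.8
twist [-0.0011 -0.0003  0.0004] slide now [ 0.4 -0.3 -0. ] slide after [ 0.4 -0.3 -0. ]
t 3.38 pos [ 474.4 -281.4   20.4] F [ 0.4  0.5 -2.8] op 44.8 j7 [ 0.64  0.37 -0.22  1.85  0.1   0.93 -1.17]
[ 474.40076498 -281.41273411   20.36777177] [ 0.70715984  0.0071362  -0.70698433  0.00686973]
```

View pics/w4.png

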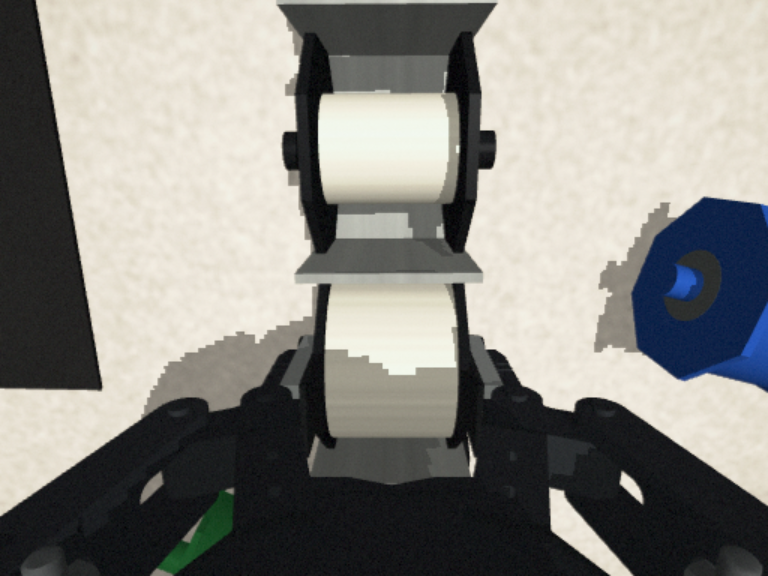

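```bash
python3 - <<'E'
from h import *
im=np.load("pics/w4.npz")["im"]; im=np.clip(im.astype(float)*2.2,0,255).astype(np.uint8)
crop("","pics/w4c.png",150,190,220,140,3.6,im)
im=camera("side");im=np.clip(im.astype(float)*1.8,0,255).astype(np.uint8)
crop("","pics/s4.png",265,105,110,85,7,im)
print(state()["opening"],state()["force"])
E
```

```text
44.780945333979254 [-0.05701117 -0.41559142 -0.97271135]
```

View pics/w4c.png

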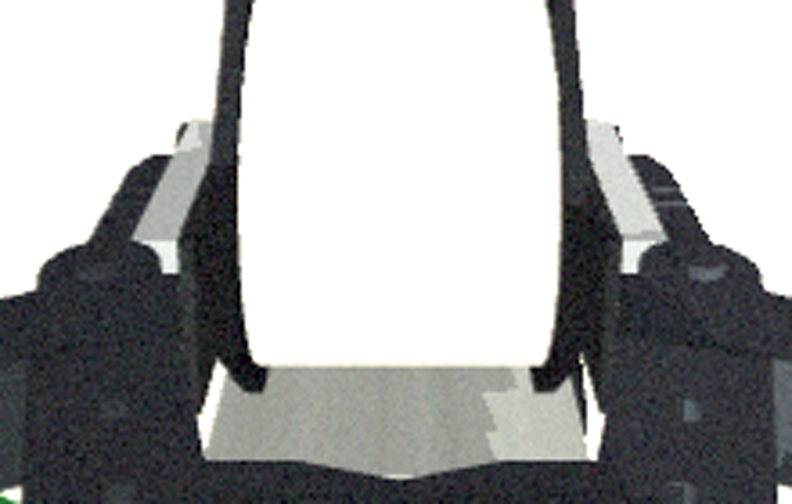

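View pics/s4.png

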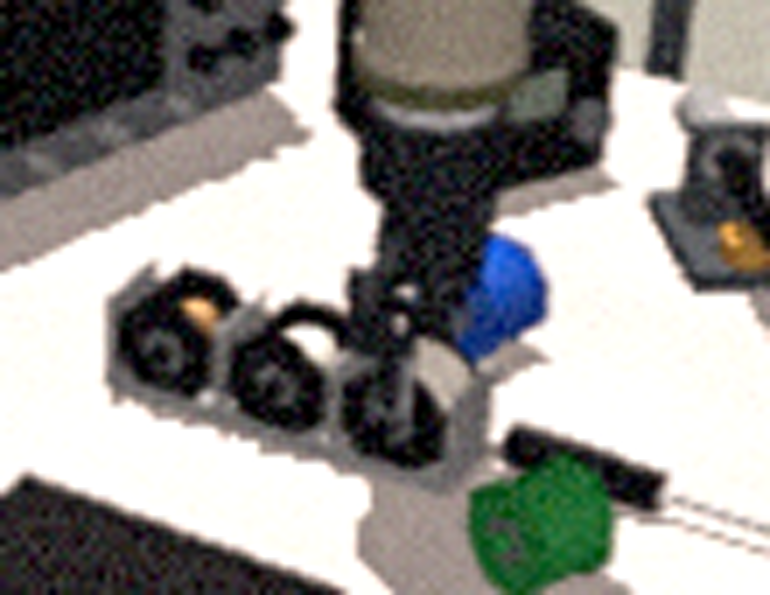

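```bash
python3 - <<'E'
from h import *
i=camera_info("wrist");K=i["K"];T=i["T_tool_cam"]
def at(uv,y):
    d=T[:3,:3]@np.linalg.solve(K,[uv[0],uv[1],1.]);o=T[:3,3];return (o+d*(y-o[1])/d[1]).round(1)
print("open L",at((257/1.5,350/1.5),-42.7),at((260/1.5,378/1.5),-42.7),"R",at((524/1.5,350/1.5),42.7),at((525/1.5,380/1.5),42.7))
for h in (22.4,33): print(h,at((150+210/3.6,190+125/3.6),-h),at((150+182/3.6,190+240/3.6),-h),at((150+588/3.6,190+125/3.6),h),at((150+622/3.6,190+240/3.6),h))
E
```

```text
open L [-27.7 -42.7  -7.4] [-27.2 -42.7   3.1] R [-35.5  42.7 -11. ] [-38.9  42.7  -2.5]
22.4 [-37.1 -22.4 -16. ] [-56.6 -22.4 -10.5] [-53.   22.4 -22.7] [-72.4  22.4 -19.3]
33 [ 18.1 -33.    7.4] [-10.  -33.   15.2] [ 2.2 33.   0.6] [-27.1  33.    5.7]
```

```bash
python3 - <<'E'
from h import *
z=np.load("pics/w4.npz");c=cam("wrist",dict(tool_pos=z["pos"],tcp_rot=z["rot"]))
C=np.array([474.4,-281.1,34]);a=np.array([-.015,1,0])
f=lambda p:((proj(c,p)-[150,190])*3.6).round(0)
for h in (23,33): print(h,[f(C+a*s*h+[dx,0,dz]) for s in (1,-1) for dx,dz in((0,0),(11,0),(-11,0))],"top flange",f(C+a*h+[0,0,31]),f(C-a*h+[0,0,31]))
c2=cam("side");g=lambda p:((proj(c2,p)-[265,105])*7).round(0)
for h in(23,33):
  for dx,dz in ((0,0),(11,0),(-11,0),(11,-20),(-11,-20),(11,10),(-11,10)): print(h,dx,dz,g(C+a*h+[dx,0,dz]))
E
```

```text
23 [array([235., 161.]), array([234.,  93.]), array([237., 227.]), array([538., 163.]), array([542.,  95.]), array([534., 228.])] top flange [198. 268.] [570. 270.]
33 [array([170., 161.]), array([167.,  93.]), array([172., 226.]), array([604., 163.]), array([609.,  95.]), array([599., 228.])] top flange [117. 267.] [651. 270.]
23 0 0 [385. 422.]
23 11 0 [367. 416.]
23 -11 0 [403. 428.]
23 11 -20 [365. 447.]
23 -11 -20 [401. 459.]
23 11 10 [368. 400.]
23 -11 10 [405. 412.]
33 0 0 [377. 430.]
33 11 0 [359. 424.]
33 -11 0 [395. 437.]
33 11 -20 [356. 455.]
33 -11 -20 [392. 468.]
33 11 10 [360. 409.]
33 -11 10 [396. 421.]
```

Reading the pads' position from the wrist picture is ambiguous: the opening reads 44.8 mm, while the geometry fits 66 mm. I'll lift a little and look from the side.

```bash
python3 -m creep '[{"slide":[-6,0,0],"twist":[0,0,0],"grip":0.3},{"slide":[-6,0,0],"twist":[0,0,0],"grip":0.3},{"slide":[-8,0,0],"twist":[0,0,0],"grip":0.3},{"slide":[-8,0,0],"twist":[0,0,0],"grip":0.3},{"slide":[0,0,0],"twist":[0,0,0],"grip":0.3}]'
python3 - <<'E'
from h import *
im=camera("side");im=np.clip(im.astype(float)*1.8,0,255).astype(np.uint8)
crop("","pics/s5.png",265,105,110,85,7,im)
E
python3 look.py w5
```

```text
time_s: 3.9
tool_pos: [473.5, -281.0, 50.6]
tcp_rot: [-0.706, -0.008, 0.708, -0.007]
force: [0.5, -0.2, -1.1]
opening: 44.9
[ 473.34487773 -280.95797909   49.95633396] [-0.70639087 -0.00755507  0.70775208 -0.00646875]
```

View pics/s5.png

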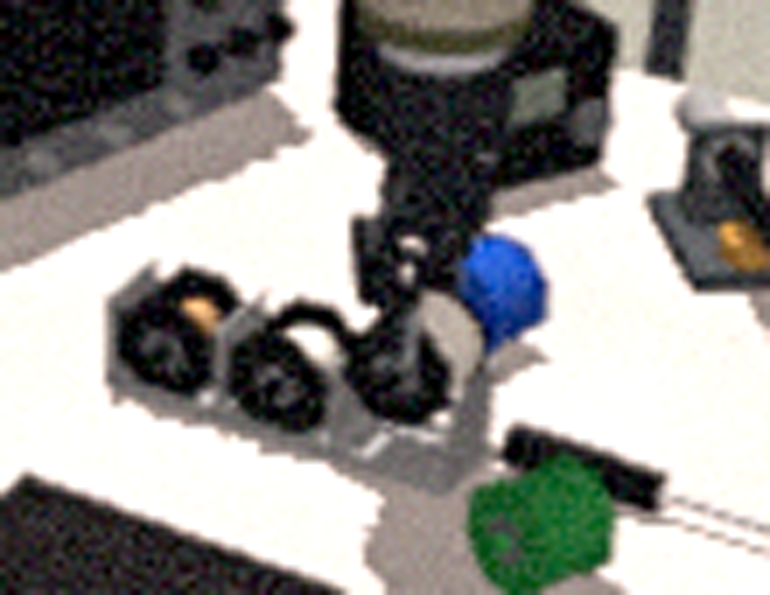

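View pics/w5.png

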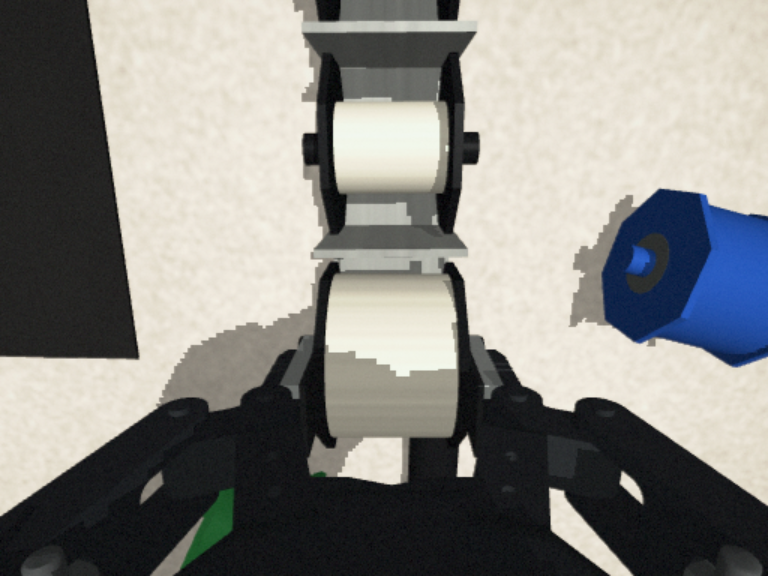

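The roll came up clear of the rack and is held level and firmly. I'll lift it higher, turn it parallel to the printer and carry it to the mat.

```bash
python3 -m creep '[{"slide":[-25,0,0],"twist":[0,0,0],"grip":0.3},{"slide":[-25,0,0],"twist":[0,0,0],"grip":0.3},{"slide":[-25,0,0],"twist":[0,0,0],"grip":0.3},{"slide":[0,0,0],"twist":[-0.08,0,0],"grip":0.3},{"slide":[0,0,0],"twist":[-0.08,0,0],"grip":0.3},{"slide":[0,0,0],"twist":[0,0,0],"grip":0.3}]'
python3 -c "
from h import *
plan([539,-82,120],-79.6)"
```

```text
time_s: 4.5
tool_pos: [472.2, -279.9, 125.8]
tcp_rot: [-0.702, -0.067, 0.706, -0.064]
force: [0.3, 0.6, -1.5]
opening: 44.9
twist [0.0049 0.0042 0.0046] slide now [   6.2 -182.1 -102.3] slide after [   5.8 -182.6 -101.4]
t 4.5 pos [ 472.2 -279.9  125.8] F [ 0.3  0.6 -1.5] op 44.9 j7 [ 0.67  0.25 -0.25  1.76  0.06  1.15 -0.98]
```

```bash
python3 -m creep '[{"slide":[0,-15,-8],"twist":[0,0.004,0.004],"grip":0.3},{"slide":[0,-26,-15],"twist":[0,0,0],"grip":0.3},{"slide":[0,-26,-15],"twist":[0,0,0],"grip":0.3},{"slide":[0,-26,-15],"twist":[0,0,0],"grip":0.3},{"slide":[0,-26,-15],"twist":[0,0,0],"grip":0.3},{"slide":[0,-26,-15],"twist":[0,0,0],"grip":0.3},{"slide":[0,-20,-10],"twist":[0,0,0],"grip":0.3},{"slide":[0,0,0],"twist":[0,0,0],"grip":0.3}]'
python3 -c "
from h import *
plan([539,-82,60],-79.6)"; python3 look.py w6
```

```text
time_s: 5.17
tool_pos: [533.5, -95.6, 121.1]
tcp_rot: [-0.703, -0.056, 0.707, -0.055]
force: [-0.5, 0.3, -2.1]
opening: 45.1
twist [-0.0241  0.0059  0.0029] slide now [ 61.1 -12.4  -7.9] slide after [ 61.1 -12.4  -7.8]
t 5.17 pos [533.5 -95.6 121.1] F [-0.5  0.3 -2.1] op 45.1 j7 [ 0.42  0.25 -0.37  1.77  0.1   1.14 -1.4 ]
[533.51659165 -95.59786361 121.13190214] [-0.70274543 -0.05642286  0.70708086 -0.05479036]
```

View pics/w6.png

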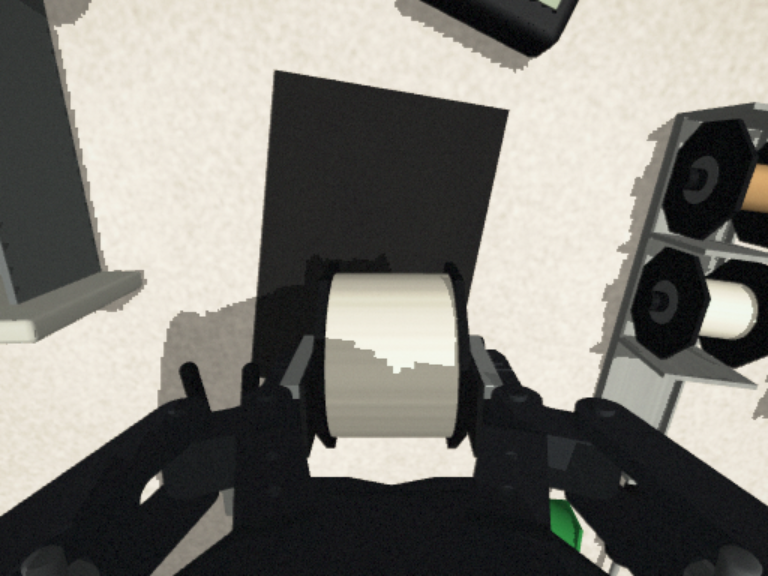

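```bash
python3 -m creep '[{"slide":[15,-12.5,-8],"twist":[-0.024,0.006,0.003],"grip":0.3},{"slide":[25,0,0],"twist":[0,0,0],"grip":0.3},{"slide":[20,0,0],"twist":[0,0,0],"grip":0.3},{"slide":[10,0,0],"twist":[0,0,0],"grip":0.3},{"slide":[0,0,0],"twist":[0,0,0],"grip":0.3}]'
python3 -c "
from h import *
plan([539,-82,19],-79.6)"
```

```text
time_s: 5.63
tool_pos: [537.9, -88.2, 47.6]
tcp_rot: [-0.704, -0.058, 0.705, -0.061]
force: [-1.0, 0.1, -1.5]
opening: 45.1
twist [-0.0125  0.0015 -0.0033] slide now [28.6 -6.1 -2.1] slide after [28.6 -6.  -2.2]
t 5.63 pos [537.9 -88.2  47.6] F [-1.   0.1 -1.5] op 45.1 j7 [ 0.39  0.34 -0.37  1.84  0.15  0.99 -1.44]
```

```bash
python3 -m creep '[{"slide":[10,-6,-2],"twist":[-0.012,0.0015,-0.003],"grip":0.3},{"slide":[10,0,0],"twist":[0,0,0],"grip":0.3},{"slide":[5,0,0],"twist":[0,0,0],"grip":0.3},{"slide":[0,0,0],"twist":[0,0,0],"grip":0.3}]'
python3 -c "
from h import *
plan([539,-82,19],-79.6)"
python3 - <<'E'
from h import *
im=camera("side");crop("","pics/s6.png",225,140,110,85,7,im)
E
```

```text
time_s: 5.97
tool_pos: [539.3, -83.9, 21.7]
tcp_rot: [0.705, 0.062, -0.704, 0.063]
force: [0.1, 0.2, -2.2]
opening: 45.3
twist [-0.0044 -0.0008 -0.0011] slide now [ 2.7 -1.9 -0. ] slide after [ 2.7 -1.9 -0. ]
t 5.97 pos [539.3 -83.9  21.7] F [ 0.1  0.2 -2.2] op 45.3 j7 [ 0.38  0.38 -0.36  1.85  0.16  0.94 -1.45]
```

View pics/s6.png

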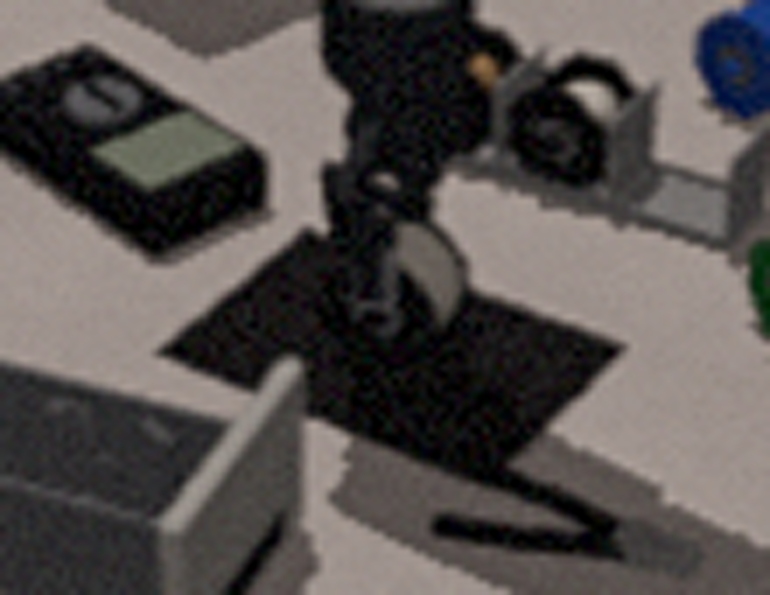

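```bash
python3 -m creep '[{"slide":[1.5,0,0],"twist":[0,0,0],"grip":0.3},{"slide":[0,0,0],"twist":[0,0,0],"grip":0.3}]'; python3 -m creep '[{"slide":[1.5,0,0],"twist":[0,0,0],"grip":0.3},{"slide":[0,0,0],"twist":[0,0,0],"grip":0.3}]';python3 -m creep '[{"slide":[1,0,0],"twist":[0,0,0],"grip":0.3},{"slide":[0,0,0],"twist":[0,0,0],"grip":0.3}]'
```

```text
time_s: 6.18
tool_pos: [540.2, -84.3, 21.4]
tcp_rot: [0.705, 0.062, -0.703, 0.063]
force: [1.4, -0.0, -3.2]
opening: 44.7
time_s: 6.35
tool_pos: [540.9, -84.5, 20.7]
tcp_rot: [0.706, 0.062, -0.703, 0.063]
force: [0.3, 0.3, -1.9]
opening: 44.7
time_s: 6.52
tool_pos: [541.2, -84.5, 20.1]
tcp_rot: [0.706, 0.061, -0.703, 0.063]
force: [0.4, -0.4, -2.4]
opening: 45.2
```

```bash
python3 -m creep '[{"slide":[2,0,1],"twist":[0,0,0],"grip":0.3},{"slide":[0,0,0],"twist":[0,0,0],"grip":0.3}]'; python3 -m creep '[{"slide":[2,0,1],"twist":[0,0,0],"grip":0.3},{"slide":[0,0,0],"twist":[0,0,0],"grip":0.3}]'
```

```text
time_s: 6.68
tool_pos: [541.8, -84.6, 19.6]
tcp_rot: [0.707, 0.061, -0.701, 0.063]
force: [0.1, -0.1, -3.1]
opening: 44.9
time_s: 6.85
tool_pos: [542.6, -84.7, 19.7]
tcp_rot: [0.709, 0.061, -0.7, 0.064]
force: [0.0, 0.1, -2.9]
opening: 44.8
```

```bash
python3 -c "
from h import *
plan([539,-84.5,18],-79.6)"
python3 -m creep '[{"slide":[3,0,3],"twist":[-0.004,-0.012,0],"grip":0.3},{"slide":[0,0,0],"twist":[0,0,0],"grip":0.3}]'
python3 -c "
from h import *
plan([539,-84.5,18],-79.6)"
```

```text
twist [-0.0051 -0.0114 -0.0048] slide now [ 1.7 -0.8  3.6] slide after [ 1.7 -0.8  3.5]
t 6.85 pos [542.6 -84.7  19.7] F [ 0.   0.1 -2.9] op 44.8 j7 [ 0.38  0.38 -0.36  1.86  0.17  0.92 -1.45]
time_s: 7.02
tool_pos: [543.7, -84.7, 19.9]
tcp_rot: [0.707, 0.062, -0.701, 0.066]
force: [0.2, 0.1, -2.6]
opening: 45.1
twist [-0.0008 -0.0072 -0.0063] slide now [ 1.9 -1.   4.6] slide after [ 1.9 -1.   4.6]
t 7.02 pos [543.7 -84.7  19.9] F [ 0.2  0.1 -2.6] op 45.1 j7 [ 0.38  0.38 -0.36  1.85  0.17  0.93 -1.45]
```

```bash
python3 look.py w7; python3 - <<'E'
from h import *
im=camera("side");im=np.clip(im.astype(float)*1.8,0,255).astype(np.uint8);crop("","pics/s7.png",255,150,60,50,12,im)
print(state()["tool_pos"])
E
```

```text
[543.66014228 -84.65780561  19.9161518 ] [ 0.70694135  0.06181669 -0.70148639  0.06579868]
[543.16744198 -84.79498673  19.37291638]
```

View pics/w7.png

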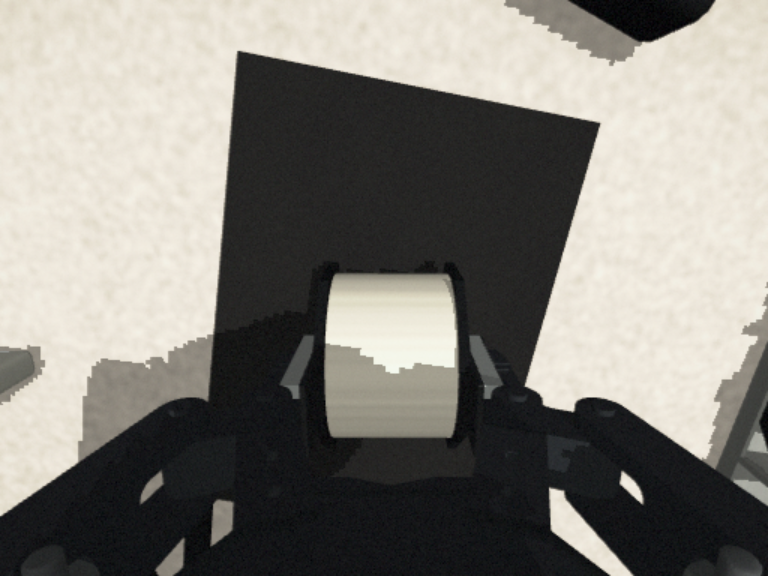

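View pics/s7.png

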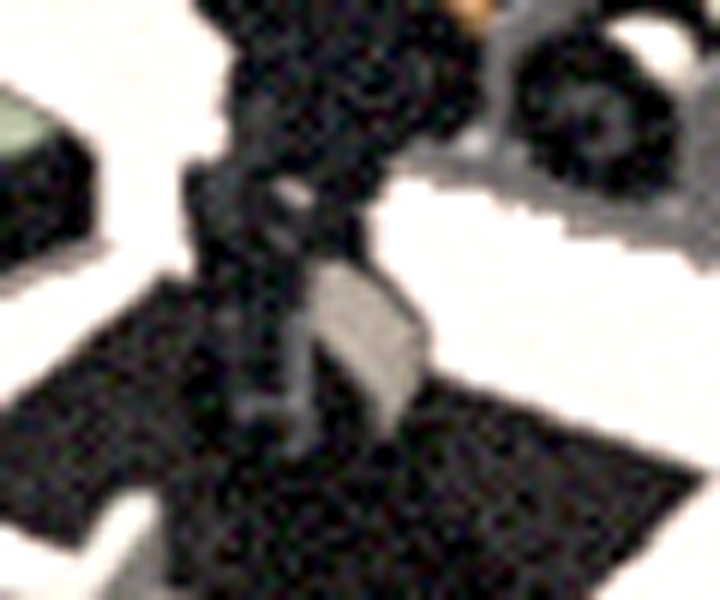

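```bash
python3 -m creep '[{"slide":[5,0,4],"twist":[0,-0.007,-0.005],"grip":0.3}]';python3 -m creep '[{"slide":[0,0,0],"twist":[0,0,0],"grip":0.3}]'
```

```text
time_s: 7.2
tool_pos: [543.6, -84.9, 18.8]
tcp_rot: [0.707, 0.063, -0.701, 0.065]
force: [-10.1, 4.5, 79.2]
opening: 45.1
time_s: 7.28
tool_pos: [544.9, -84.8, 20.3]
tcp_rot: [0.708, 0.063, -0.701, 0.065]
force: [-1.0, -0.5, -3.3]
opening: 45.1
```

The stiff contact (79 N at a 5 mm overshoot) shows the roll is standing on the mat at TCP z ≈ 19.5. I'll release it there.

```bash
python3 -m creep '[{"slide":[0.7,0,0],"twist":[0,0,0],"grip":0.3},{"slide":[0,0,0],"twist":[0,0,0],"grip":0.6},{"slide":[0,0,0],"twist":[0,0,0],"grip":0.8},{"slide":[0,0,0],"twist":[0,0,0],"grip":1},{"slide":[0,0,0],"twist":[0,0,0],"grip":1}]'; python3 look.py w8;python3 -c "
from h import *
plan([543,-84.5,120],10.4)"
```

```text
time_s: 7.7
tool_pos: [543.3, -85.3, 17.9]
tcp_rot: [0.707, 0.063, -0.702, 0.065]
force: [0.4, -0.7, 1.0]
opening: 84.1
[543.25478568 -85.25235426  17.9402243 ] [ 0.70679262  0.06297944 -0.70163996  0.06464632]
twist [-1.5716 -0.0031 -0.0077] slide now [-102.1   -0.5   -0.7] slide after [-1.021e+02 -1.000e-01 -8.000e-01]
t 7.75 pos [543.2 -85.3  17.9] F [-0.3  0.  -0.5] op 85.6 j7 [ 0.38  0.38 -0.36  1.85  0.17  0.93 -1.45]
```

View pics/w8.png

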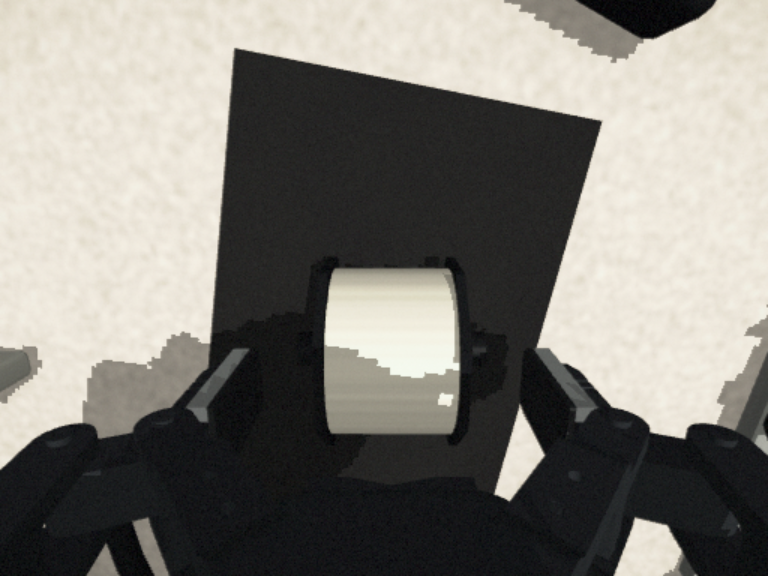

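The roll stands free on the mat, with its paper centred at about (392,350). I'll rise and turn 90°.

```bash
python3 -m creep '[{"slide":[-15,0,0],"twist":[0,0,0],"grip":1},{"slide":[-30,0,0],"twist":[0,0,0],"grip":1},{"slide":[-30,0,0],"twist":[0,0,0],"grip":1},{"slide":[-30,0,0],"twist":[0,0,0],"grip":1},{"slide":[-35,0,0],"twist":[0,0,0],"grip":1},{"slide":[0,0,0],"twist":[-0.12,0,0],"grip":1},{"slide":[0,0,0],"twist":[-0.12,0,0],"grip":1},{"slide":[0,0,0],"twist":[-0.12,0,0],"grip":1}]'
python3 -m creep '[{"slide":[0,0,0],"twist":[-0.12,0,0],"grip":1},{"slide":[0,0,0],"twist":[-0.12,0,0],"grip":1},{"slide":[0,0,0],"twist":[-0.12,0,0],"grip":1},{"slide":[0,0,0],"twist":[-0.12,0,0],"grip":1},{"slide":[0,0,0],"twist":[-0.12,0,0],"grip":1},{"slide":[0,0,0],"twist":[-0.12,0,0],"grip":1},{"slide":[0,0,0],"twist":[-0.12,0,0],"grip":1},{"slide":[0,0,0],"twist":[0,0,0],"grip":1}]'
python3 -c "
from h import *
plan([543,-84.5,150],10.4)"
```

```text
time_s: 8.42
tool_pos: [539.7, -84.9, 162.1]
tcp_rot: [0.681, 0.192, -0.68, 0.192]
force: [0.1, -0.4, -0.2]
opening: 85.2
time_s: 9.08
tool_pos: [538.6, -85.3, 161.0]
tcp_rot: [-0.533, -0.464, 0.534, -0.464]
force: [-0.2, -0.7, 0.2]
opening: 85.4
twist [-0.3211  0.0008  0.0012] slide now [11.   4.3 -1.4] slide after [11.   4.5  0.1]
t 9.08 pos [538.6 -85.3 161. ] F [-0.2 -0.7  0.2] op 85.4 j7 [ 0.53  0.24 -0.52  1.72  0.12  1.22 -0.16]
```

```bash
python3 -m creep '[{"slide":[0,0,0],"twist":[-0.11,0,0],"grip":1},{"slide":[0,0,0],"twist":[-0.11,0,0],"grip":1},{"slide":[0,0,0],"twist":[-0.10,0,0],"grip":1},{"slide":[0,0,0],"twist":[0,0,0],"grip":1},{"slide":[0,0,0],"twist":[0,0,0],"grip":1}]'
python3 look.py w9
```

```text
time_s: 9.5
tool_pos: [537.7, -85.5, 160.0]
tcp_rot: [0.455, 0.542, -0.456, 0.54]
force: [-0.2, 0.3, 1.1]
opening: 85.4
[537.73626204 -85.52476479 159.95003123] [ 0.45453178  0.54174353 -0.45618852  0.54019149]
```

View pics/w9.png

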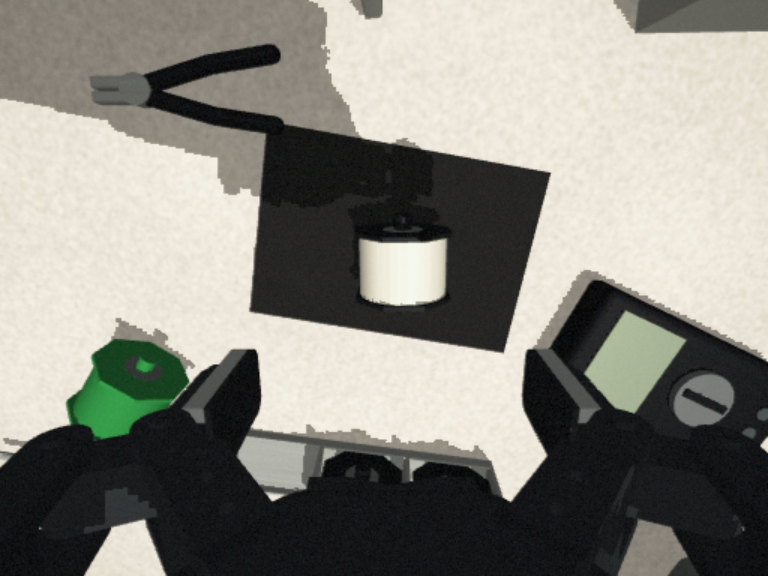

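```bash
python3 - <<'E'
from h import *
z=np.load("pics/w9.npz");im=z["im"];c=cam("wrist",dict(tool_pos=z["pos"],tcp_rot=z["rot"]))
crop("","pics/w9c.png",220,130,100,80,7.5,np.clip(im.astype(float)*2,0,255).astype(np.uint8))
m=((im.min(2)>120)).astype(np.uint8);m[:150]=0;m[205:]=0;m[:,:230]=0;m[:,310:]=0
n,l,st,ce=cv2.connectedComponentsWithStats(m);i=1+st[1:,4].argmax();print(st[i],ce[i])
ys,xs=np.where(l==i)
for y in range(160,204,6): r=xs[ys==y];print(y,r.min(),r.max()) if len(r) else None
E
```

```text
[ 240  159   58   45 2285] [268.4297593 180.897593 ]
160 240 297
166 240 296
172 241 296
178 241 296
184 241 296
190 241 296
196 241 295
202 255 281
```

View pics/w9c.png

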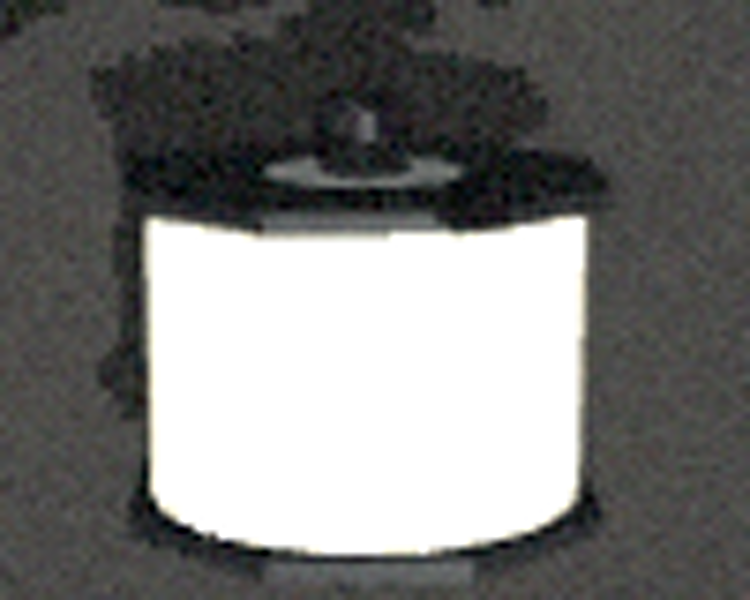

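```bash
python3 - <<'E'
from h import *
z=np.load("pics/w9.npz");c=cam("wrist",dict(tool_pos=z["pos"],tcp_rot=z["rot"]))
f=lambda u,zz:onz(c,((u[0]+.5)/7.5-.5+220,(u[1]+.5)/7.5-.5+130),zz)
a,b=f((349,213),64),f((367,583),64);print(a,b,np.linalg.norm(a-b),np.degrees(np.arctan2(*(a-b)[:2])),(a+b)/2)
print("flat widths",np.linalg.norm(f((260,224),64)-f((437,224),64)),np.linalg.norm(f((260,572),64)-f((473,572),64)))
l,r=onz(c,(240.5,178),33),onz(c,(296.5,178),33);print("paper mid",(l+r)/2,np.linalg.norm(l-r))
# direction from edges top/bottom rows
for y in (166,196):
    print([onz(c,(x,y),45).round(1) for x in ((240,296.5) if y==166 else (241,295.5))])
t=f((349,100),39);print("tip",t)
E
```

```text
[539.39794501 -64.05858813  64.        ] [ 549.6934314  -109.16759495   64.        ] 46.26899108505553 -12.856720245120936 [544.54568821 -86.61309154  64.        ]
flat widths 20.908154951764402 26.280441586832115
paper mid [546.79634846 -89.05951615  33.        ] 56.546015003102
[array([517. , -79.2,  45. ]), array([570.3, -70. ,  45. ])]
[array([ 522.6, -108.8,   45. ]), array([575.4, -99.6,  45. ])]
tip [537.99510956 -53.96863962  39.        ]
```

```bash
python3 -c "
from h import *
plan([560,130,240],10.4)"
python3 -m creep '[{"slide":[-30,8,-27],"twist":[0,0,0],"grip":1},{"slide":[-30,8,-27],"twist":[0,0,0],"grip":1},{"slide":[-20,8,-27],"twist":[0,0,0],"grip":1},{"slide":[0,8,-27],"twist":[0,0,0],"grip":1},{"slide":[0,8,-27],"twist":[0,0,0],"grip":1},{"slide":[0,8,-27],"twist":[0,0,0],"grip":1},{"slide":[0,8,-27],"twist":[0,0,0],"grip":1},{"slide":[0,8,-27],"twist":[0,0,0],"grip":1}]'
python3 -c "
from h import *
plan([560,130,240],10.4)"
```

```text
twist [-0.0098 -0.0002  0.0033] slide now [ -80.2   58.5 -208.6] slide after [ -80.1   60.8 -208. ]
t 9.55 pos [537.7 -85.5 159.9] F [-0.7  0.4  0.2] op 85.7 j7 [ 0.56  0.24 -0.55  1.72  0.13  1.22  0.14]
time_s: 10.22
tool_pos: [569.7, 138.0, 243.2]
tcp_rot: [0.469, 0.529, -0.472, 0.528]
force: [0.3, 0.1, 0.3]
opening: 85.6
twist [-0.0649  0.0019  0.0039] slide now [  3.3 -10.6   6.8] slide after [  3.2 -11.    6.1]
t 10.22 pos [569.7 138.  243.2] F [0.3 0.1 0.3] op 85.6 j7 [ 0.23  0.31 -0.68  1.49  0.19  1.42 -0.34]
```

```bash
python3 -m creep '[{"slide":[0,-10,6],"twist":[-0.065,0.002,0.004],"grip":1},{"slide":[0,0,0],"twist":[0,0,0],"grip":1},{"slide":[0,0,0],"twist":[0,0,0],"grip":1}]'
python3 look.py w10
```

```text
time_s: 10.47
tool_pos: [559.1, 140.9, 242.7]
tcp_rot: [0.454, 0.544, -0.452, 0.542]
force: [-0.4, 0.2, 0.3]
opening: 85.8
[559.07658745 140.8954426  242.7082553 ] [ 0.45367566  0.54446974 -0.45177164  0.54187959]
```

View pics/w10.png

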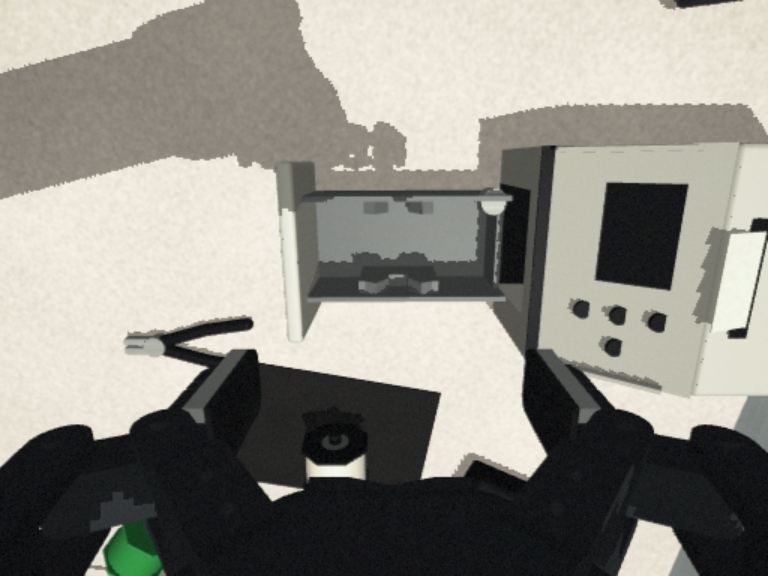

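```bash
python3 - <<'E'
from h import *
im=np.load("pics/w10.npz")["im"]
crop("","pics/w10c.png",180,100,190,130,4.2,np.clip(im.astype(float)*1.6,0,255).astype(np.uint8))
E
```

```text
(no output)
```

View pics/w10c.png

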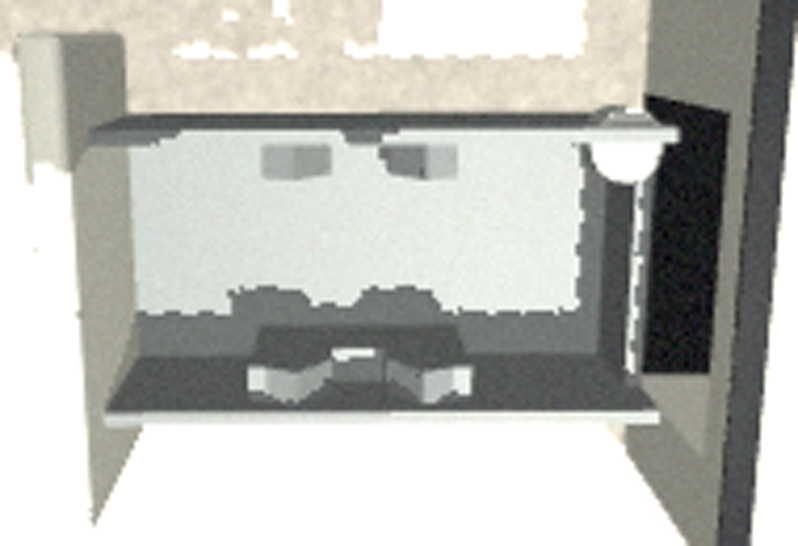

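```bash
python3 - <<'E'
from h import *
z=np.load("pics/w10.npz");c=cam("wrist",dict(tool_pos=z["pos"],tcp_rot=z["rot"]))
f=lambda x,y,zz:onz(c,((x+.5)/4.2-.5+180,(y+.5)/4.2-.5+100),zz)
def seg(n,p,q,zz):
    a,b=f(*p,zz),f(*q,zz);print(n,a.round(1)[:2],b.round(1)[:2],"len",np.linalg.norm(a-b).round(1),"mid",((a+b)/2).round(1)[:2],"dir",np.degrees(np.arctan2(*(b-a)[[1,0]])).round(1));return (a+b)/2
A=seg("+y cheek",(262,162),(458,162),69);B=seg("-y cheek",(248,380),(472,380),69)
seg("+y flare top",(295,162),(427,162),69);seg("-y flare top",(290,393),(425,393),69)
seg("mid-mid",(360,162),(360,380),69)
seg("+y gap",(330,162),(380,162),53)
W=seg("+y wall inner top",(180,136),(580,136),74);V=seg("-y wall inner top",(140,411),(620,411),74)
d=A-B;print("cheek axis",np.degrees(np.arctan2(d[1],d[0])),np.linalg.norm(d),(A+B)/2)
# plateau inner/outer edges along y at z69
seg("left plateaus inner-to-inner",(278,179),(262,367),69); seg("right",(442,179),(450,367),69)
seg("outer",(278,145),(262,393),69);seg("outer R",(442,145),(450,397),69)
E
```

```text
+y cheek [533.6 167.3] [585.6 176.8] len 52.8 mid [559.6 172. ] dir 10.4
-y cheek [539.7 106.3] [602.  117.7] len 63.3 mid [570.8 112. ] dir 10.4
+y flare top [542.3 168.9] [577.3 175.3] len 35.6 mid [559.8 172.1] dir 10.4
-y flare top [552.  104.6] [589.6 111.5] len 38.2 mid [570.8 108.1] dir 10.4
mid-mid [559.6 172. ] [570.8 112. ] len 61.1 mid [565.2 142. ] dir -79.4
+y gap [551.8 168.9] [565.7 171.5] len 14.1 mid [558.7 170.2] dir 10.4
+y wall inner top [511.4 170.7] [615.3 189.7] len 105.6 mid [563.3 180.2] dir 10.4
-y wall inner top [511.5  93.4] [643.8 117.6] len 134.5 mid [577.7 105.5] dir 10.4
cheek axis 100.61544600961558 61.101808982783844 [565.19998218 142.00512335  69.        ]
left plateaus inner-to-inner [538.6 163.6] [543.  110.8] len 53.0 mid [540.8 137.2] dir -85.3
right [582.2 171.5] [595.1 120.3] len 52.8 mid [588.6 145.9] dir -75.9
outer [537.1 172.5] [544.2 103.2] len 69.7 mid [540.6 137.9] dir -84.1
outer R [580.4 180.4] [596.9 111.6] len 70.7 mid [588.6 146. ] dir -76.5
```

The drawer's cheeks show flares at px (272–425, 380) and (295–427, 162) in the crop. Measured widths are 36–38 mm for the flares and 53 mm between the inner faces, against 36 and 54 given. That puts the slots point at about (565, 142), with the printer yawed 10.4°. Now back to the roll.

```bash
python3 -c "
from h import *
plan([544.2,-86.2,160],10.4)"
python3 -m creep '[{"slide":[0,-6,27],"twist":[0,0,0],"grip":1},{"slide":[0,-7,27],"twist":[0,0,0],"grip":1},{"slide":[0,-7,27],"twist":[0,0,0],"grip":1},{"slide":[0,-7,27],"twist":[0,0,0],"grip":1},{"slide":[10,-7,27],"twist":[0,0,0],"grip":1},{"slide":[20,-7,27],"twist":[0,0,0],"grip":1},{"slide":[20,-7,27],"twist":[0,0,0],"grip":1},{"slide":[20,-5,20],"twist":[0,0,0],"grip":1}]'
python3 -c "
from h import *
plan([544.2,-86.2,160],10.4)"
```

```text
twist [-0.0006 -0.0041  0.0003] slide now [ 81.9 -55.5 220.3] slide after [ 82.7 -55.7 220. ]
t 10.52 pos [559.2 140.2 242.7] F [ 0.2 -0.2  0. ] op 85.8 j7 [ 0.25  0.28 -0.69  1.52  0.18  1.41 -0.27]
time_s: 11.18
tool_pos: [545.3, -84.1, 174.7]
tcp_rot: [0.463, 0.535, -0.457, 0.539]
force: [0.8, -0.4, -0.6]
opening: 85.9
twist [-0.0276 -0.0013 -0.0095] slide now [14.7 -1.5  1.9] slide after [14.7 -1.4  1.8]
t 11.18 pos [545.3 -84.1 174.7] F [ 0.8 -0.4 -0.6] op 85.9 j7 [ 0.56  0.24 -0.56  1.69  0.13  1.24  0.13]
```

```bash
python3 -m creep '[{"slide":[20,-1.5,2],"twist":[-0.028,-0.001,-0.009],"grip":1},{"slide":[30,0,0],"twist":[0,0,0],"grip":1},{"slide":[20,0,0],"twist":[0,0,0],"grip":1},{"slide":[0,0,0],"twist":[0,0,0],"grip":1}]'
python3 -c "
from h import *
plan([544.2,-86.2,22],10.4)"; python3 look.py w11
```

```text
time_s: 11.52
tool_pos: [541.2, -100.0, 98.5]
tcp_rot: [0.459, 0.537, -0.462, 0.536]
force: [-0.9, 0.8, -0.3]
opening: 85.4
twist [-0.0291  0.003   0.0047] slide now [ 76.5   5.4 -13.4] slide after [ 76.5   5.5 -13. ]
t 11.52 pos [ 541.2 -100.    98.5] F [-0.9  0.8 -0.3] op 85.4 j7 [ 0.56  0.32 -0.54  1.77  0.18  1.11  0.11]
[541.18224087 -99.97142286  98.54424629] [ 0.45855481  0.5368497  -0.46242978  0.53635677]
```

View pics/w11.png

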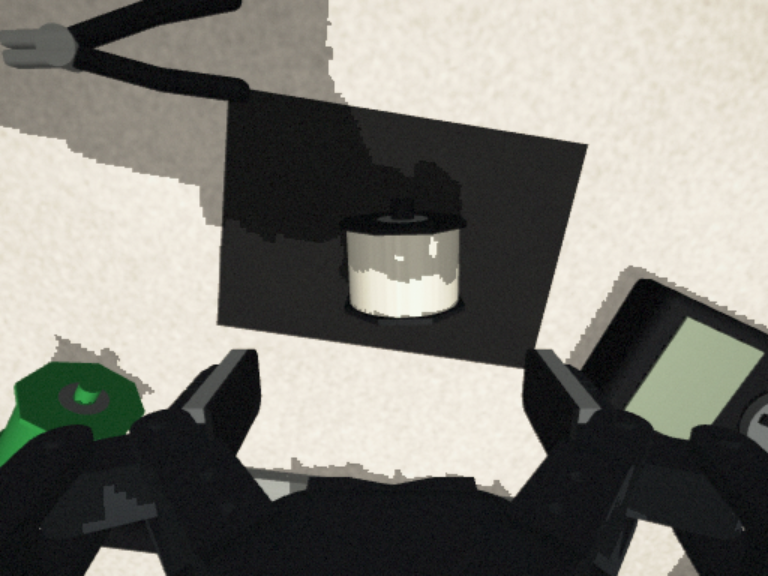

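```bash
python3 -m creep '[{"slide":[0,5.5,-13],"twist":[-0.03,0.003,0.005],"grip":1},{"slide":[0,0,0],"twist":[0,0,0],"grip":1},{"slide":[0,0,0],"twist":[0,0,0],"grip":1}]'
python3 -c "
from h import *
plan([544.2,-86.2,22],10.4)"; python3 look.py w12
python3 - <<'E'
from h import *
im=np.load("pics/w12.npz")["im"]
crop("","pics/w12c.png",200,110,140,110,5.5,np.clip(im.astype(float)*2,0,255).astype(np.uint8))
E
```

```text
time_s: 11.82
tool_pos: [547.6, -85.5, 103.9]
tcp_rot: [0.454, 0.542, -0.451, 0.545]
force: [0.4, 0.5, -0.4]
opening: 85.1
twist [ 0.      0.0016 -0.0058] slide now [81.9 -4.  -0.1] slide after [81.9 -3.5  0. ]
t 11.82 pos [547.6 -85.5 103.9] F [ 0.4  0.5 -0.4] op 85.1 j7 [ 0.55  0.31 -0.55  1.76  0.18  1.11  0.12]
[547.63157783 -85.54313141 103.88523123] [ 0.45382049  0.54152553 -0.45141372  0.54499791]
```

View pics/w12c.png

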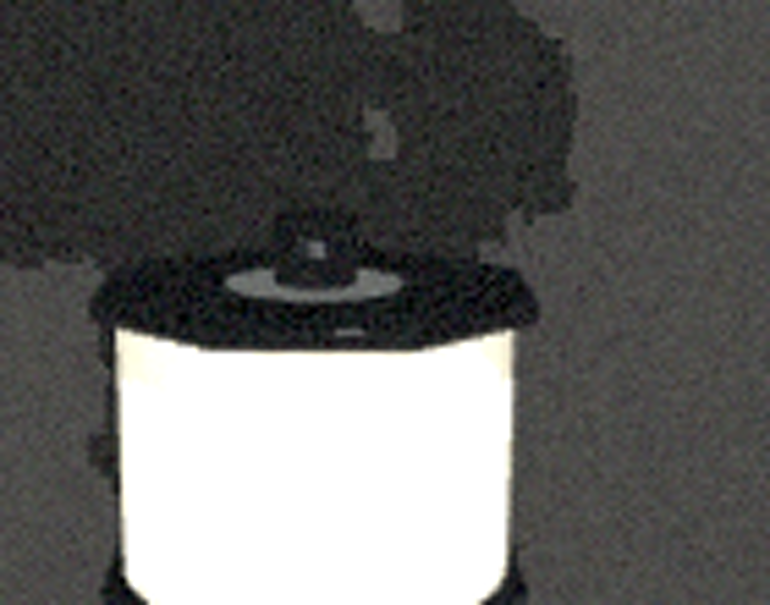

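```bash
python3 - <<'E'
from h import *
z=np.load("pics/w12.npz");im=z["im"]
crop("","pics/w12d.png",200,150,140,100,5.5,np.clip(im.astype(float)*2.5,0,255).astype(np.uint8))
E
```

```text
(no output)
```

View pics/w12d.png

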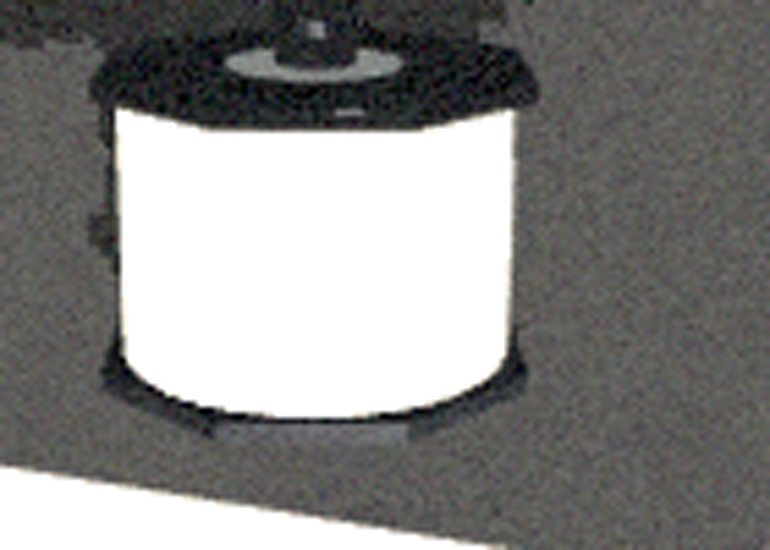

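```bash
python3 - <<'E'
from h import *
z=np.load("pics/w12.npz");c=cam("wrist",dict(tool_pos=z["pos"],tcp_rot=z["rot"]))
f=lambda u,zz:onz(c,((u[0]+.5)/5.5-.5+200,(u[1]+.5)/5.5-.5+150),zz)
b=f((313,440),64);n=f((313,130),64);a=np.array([-.18,.984,0])
print("far outer",b,"near inner",n,np.linalg.norm(b-n),"centre",b+23*a,n-20*a)
l,r=f((119,235),33),f((512,235),33);print((l+r)/2,np.linalg.norm(l-r))
m=(l+r)/2; print("axis mid at same y offset:", m)
M=R.from_quat(z["rot"]).as_matrix();
for p in (b+23*a,n-20*a,m): print((M.T@(p-z["pos"])).round(1))
E
```

```text
far outer [ 549.68901202 -108.54392446   64.        ] near inner [542.11934789 -66.38962725  64.        ] 42.828548753781156 centre [545.54901202 -85.91192446  64.        ] [545.71934789 -86.06962725  64.        ]
[546.42290901 -89.30936743  33.        ] 58.92366549751851
axis mid at same y offset: [546.42290901 -89.30936743  33.        ]
[39.9 -2.3 -0.1]
[39.9 -2.2  0.1]
[70.9 -2.3  3.4]
```

```bash
python3 -m creep '[{"slide":[20,-2,0],"twist":[0,0.001,-0.005],"grip":1},{"slide":[25,0,0],"twist":[0,0,0],"grip":1},{"slide":[15,0,0],"twist":[0,0,0],"grip":1},{"slide":[0,0,0],"twist":[0,0,0],"grip":1}]'
python3 -c "
from h import *
plan([545.6,-86,22],10.4)"; python3 look.py w13
```

```text
time_s: 12.2
tool_pos: [550.8, -84.8, 48.3]
tcp_rot: [0.454, 0.54, -0.45, 0.547]
force: [-0.5, -0.3, -0.3]
opening: 85.6
twist [ 0.0014  0.0049 -0.0113] slide now [26.2 -5.6  0.2] slide after [26.3 -5.3  0.3]
t 12.2 pos [550.8 -84.8  48.3] F [-0.5 -0.3 -0.3] op 85.6 j7 [ 0.52  0.38 -0.54  1.81  0.23  1.    0.08]
[550.77497567 -84.75290957  48.26603258] [ 0.45418715  0.53967724 -0.45026329  0.54747189]
```

View pics/w13.png

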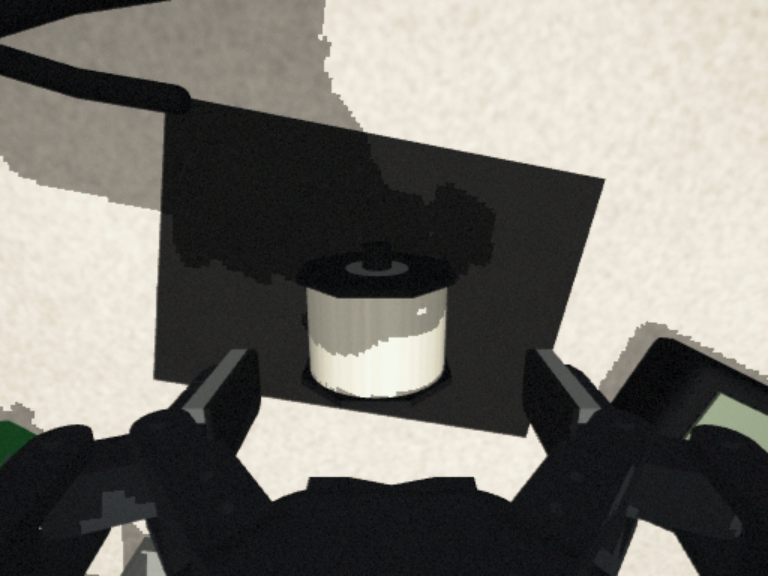

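```bash
python3 -m creep '[{"slide":[0,-5.5,0],"twist":[0.001,0.005,-0.011],"grip":1},{"slide":[14,-1,0],"twist":[0,0,0],"grip":1},{"slide":[12,-1,0],"twist":[0,0,0],"grip":1},{"slide":[0,0,0],"twist":[0,0,0],"grip":1}]'
python3 -c "
from h import *
plan([545.6,-86,22],10.4)"; python3 look.py w14
```

```text
time_s: 12.58
tool_pos: [546.7, -86.6, 28.5]
tcp_rot: [0.454, 0.541, -0.451, 0.545]
force: [-0.7, -0.6, 0.1]
opening: 85.4
twist [ 0.0001  0.0026 -0.0066] slide now [ 6.5 -1.  -0.8] slide after [ 6.5 -1.  -0.7]
t 12.58 pos [546.7 -86.6  28.5] F [-0.7 -0.6  0.1] op 85.4 j7 [ 0.52  0.4  -0.53  1.83  0.24  0.97  0.07]
[546.72082126 -86.55559249  28.52176848] [ 0.45379193  0.54107437 -0.45138793  0.54549092]
```

View pics/w14.png

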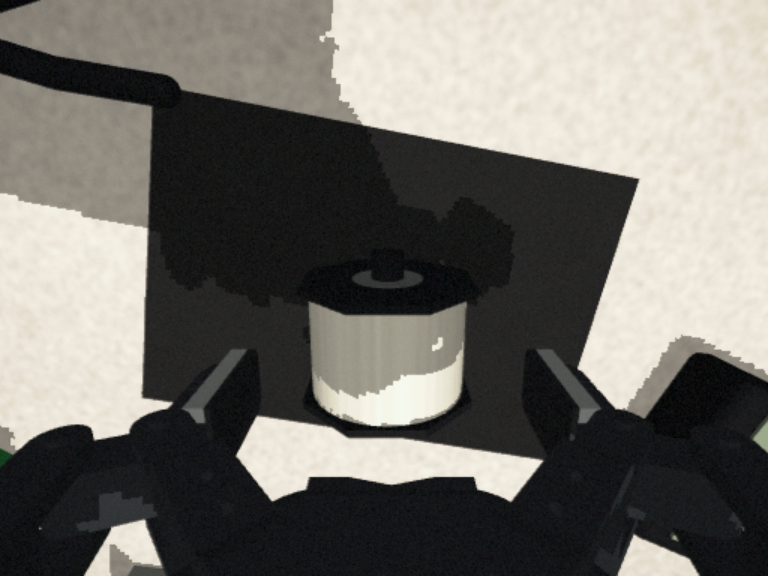

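The roll is centred between the pads at x ≈ 388. I'll go the last 6 mm down and grip the paper.

```bash
python3 -m creep '[{"slide":[6.5,-1,-0.5],"twist":[0,0.003,-0.007],"grip":1},{"slide":[0,0,0],"twist":[0,0,0],"grip":0.8},{"slide":[0,0,0],"twist":[0,0,0],"grip":0.7},{"slide":[0,0,0],"twist":[0,0,0],"grip":0.5},{"slide":[0,0,0],"twist":[0,0,0],"grip":0.2},{"slide":[0,0,0],"twist":[0,0,0],"grip":0.2},{"slide":[0,0,0],"twist":[0,0,0],"grip":0.2}]'
python3 -c "
from h import *
plan([545.6,-86,22],10.4)"; python3 look.py w15
```

```text
time_s: 13.22
tool_pos: [546.8, -86.8, 26.6]
tcp_rot: [0.452, 0.543, -0.453, 0.544]
force: [0.1, -0.2, -2.5]
opening: 45.9
twist [-0.0003  0.0013  0.0001] slide now [ 4.6 -1.  -1. ] slide after [ 4.6 -1.  -1. ]
t 13.22 pos [546.8 -86.8  26.6] F [ 0.1 -0.2 -2.5] op 45.9 j7 [ 0.52  0.41 -0.53  1.82  0.25  0.97  0.07]
[546.77819795 -86.75774777  26.63936851] [ 0.45237248  0.54285065 -0.45304143  0.54353084]
```

View pics/w15.png

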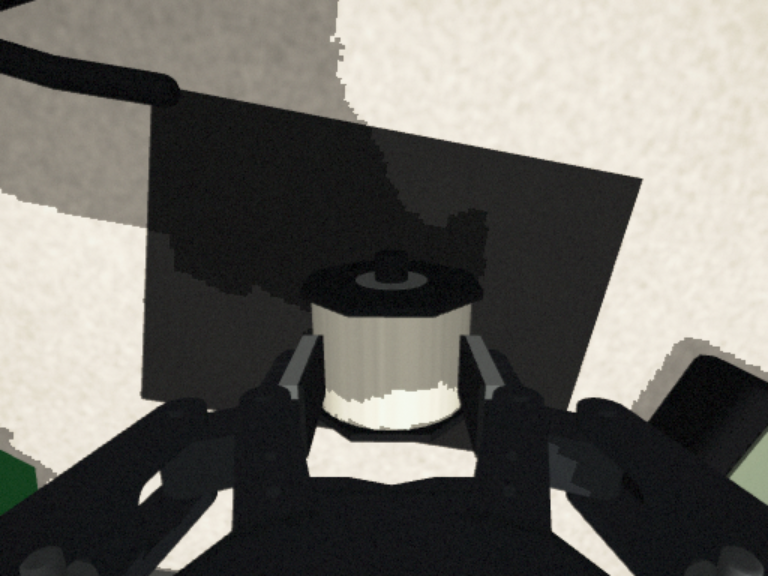

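Opening reads 45.9 mm on 58 mm paper, and the TCP was pushed up 4.6 mm. That suggests the pads sit about 18 mm above the roll's middle, on a chord, so the fingertips are farther back than stated. I'll check with the fixed cameras before lifting.

```bash
python3 - <<'E'
from h import *
im=np.clip(camera("side").astype(float)*2.0,0,255).astype(np.uint8);crop("","pics/s15.png",245,140,70,55,11,im)
im=np.clip(camera("scene").astype(float)*2.0,0,255).astype(np.uint8);crop("","pics/sc15.png",205,140,75,60,10,im)
a,b=cam("side"),cam("scene")
C=np.array([545.6,-86,33]);u=np.array([.984,.18,0]);v=np.array([-.18,.984,0])
for n,p in [("centre",C),("top",C+[0,0,29]),("padbot if x=-25,+x side,+y edge",C+u*23+v*11+[0,0,19]),("-x side",C-u*23+v*11+[0,0,19]),("padbot if +8, +x",C+u*29+v*11+[0,0,-14]),("-x",C-u*29+v*11+[0,0,-14])]:
    print(n,((proj(a,p)-[245,140])*11).round(0),((proj(b,p)-[205,140])*10).round(0))
E
```

```text
centre [378. 453.] [348. 459.]
top [379. 379.] [344. 410.]
padbot if x=-25,+x side,+y edge [300. 406.] [324. 488.]
-x side [432. 438.] [415. 401.]
padbot if +8, +x [283. 486.] [318. 553.]
-x [448. 527.] [430. 445.]
```

View pics/s15.png

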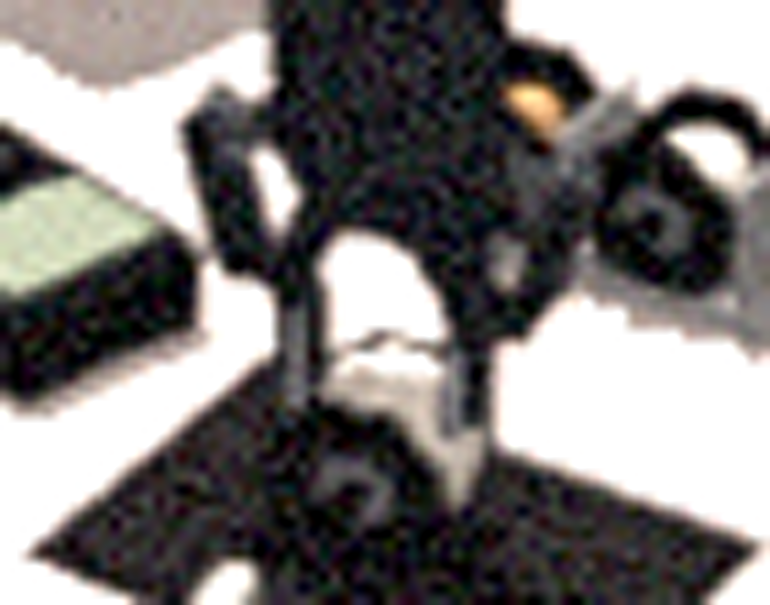

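View pics/sc15.png

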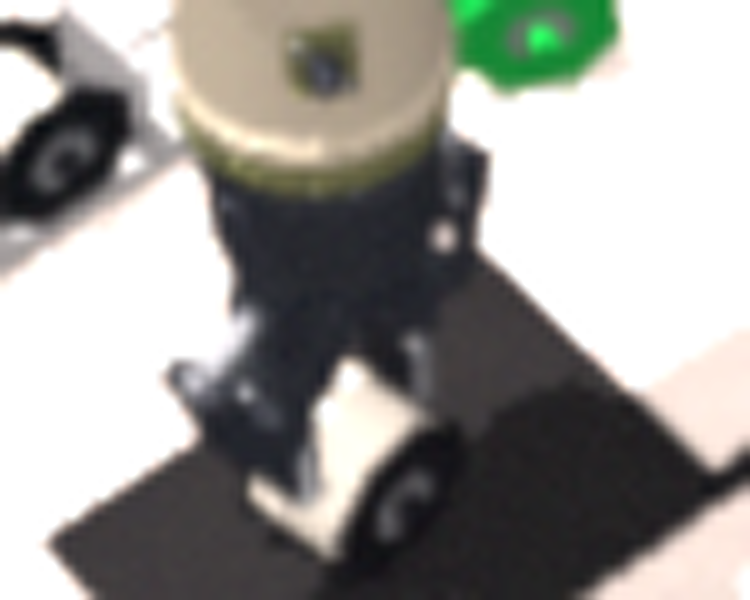

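The side view confirms it: the pad's lower end is at (455,435), on the upper part of the roll, about 25 mm behind the TCP rather than 8 mm ahead. I'll open, go lower (TCP z about -8, so tips at about 17 mm) and grip at axle height.

```bash
python3 -m creep '[{"slide":[0,0,0],"twist":[0,0,0],"grip":0.5},{"slide":[0,0,0],"twist":[0,0,0],"grip":0.8},{"slide":[0,0,0],"twist":[0,0,0],"grip":1},{"slide":[0,0,0],"twist":[0,0,0],"grip":1}]'
python3 -c "
from h import *
plan([545.6,-86,10],10.4)"; python3 look.py w16
```

```text
time_s: 13.7
tool_pos: [547.2, -86.6, 26.4]
tcp_rot: [0.453, 0.543, -0.453, 0.544]
force: [-0.9, -0.3, 0.3]
opening: 79.3
twist [-0.0001  0.0011 -0.0005] slide now [16.4 -1.4 -0.9] slide after [16.4 -1.4 -0.9]
t 13.7 pos [547.2 -86.6  26.4] F [-0.9 -0.3  0.3] op 79.3 j7 [ 0.52  0.41 -0.53  1.82  0.25  0.97  0.07]
[547.16714984 -86.64585228  26.41949405] [ 0.45254188  0.54281011 -0.45277131  0.54365537]
```

View pics/w16.png

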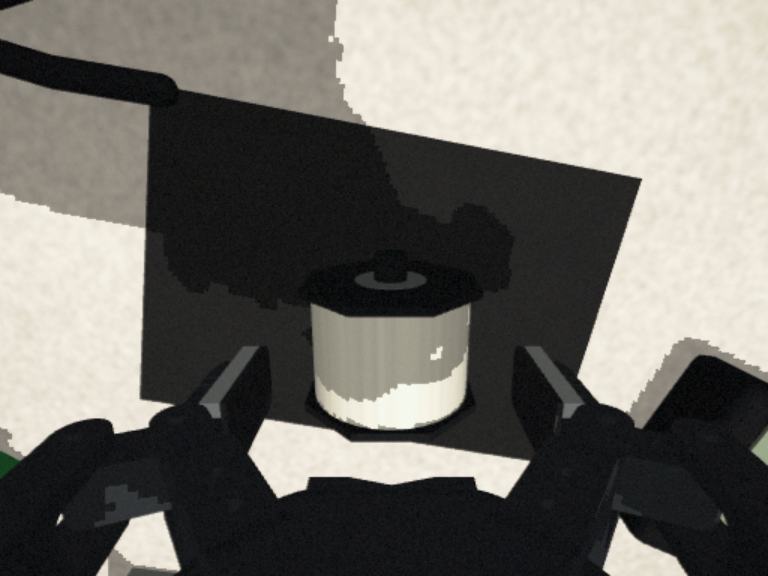

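```bash
python3 -m creep '[{"slide":[0,-1,-1],"twist":[0,0.001,0],"grip":1},{"slide":[10,-0.5,0],"twist":[0,0,0],"grip":1},{"slide":[10,-0.5,0],"twist":[0,0,0],"grip":1},{"slide":[0,0,0],"twist":[0,0,0],"grip":1}]'
python3 -c "
from h import *
plan([545.6,-86,-8],10.4)"
```

```text
time_s: 14.08
tool_pos: [545.3, -86.1, 5.1]
tcp_rot: [0.453, 0.543, -0.452, 0.544]
force: [-0.4, 0.2, -1.0]
opening: 85.5
twist [-0.0003  0.0007 -0.0019] slide now [13.1  0.2 -0.1] slide after [13.1  0.3 -0.1]
t 14.08 pos [545.3 -86.1   5.1] F [-0.4  0.2 -1. ] op 85.5 j7 [ 0.51  0.44 -0.52  1.84  0.27  0.93  0.06]
```

```bash
python3 -m creep '[{"slide":[6,0,0],"twist":[0,0,-0.001],"grip":1},{"slide":[6,0,0],"twist":[0,0,0],"grip":1},{"slide":[0,0,0],"twist":[0,0,0],"grip":1}]'
python3 -c "
from h import *
plan([545.6,-86,-8],10.4)"; python3 look.py w17
python3 - <<'E'
from h import *
im=np.clip(camera("side").astype(float)*2.0,0,255).astype(np.uint8);crop("","pics/s17.png",245,140,70,55,11,im)
E
```

```text
time_s: 14.33
tool_pos: [544.5, -86.0, -9.4]
tcp_rot: [0.452, 0.543, -0.453, 0.543]
force: [-0.7, -0.7, 0.1]
opening: 85.4
twist [-0.0002 -0.0002  0.0009] slide now [-1.4  1.   0.2] slide after [-1.4  1.   0.2]
t 14.33 pos [544.5 -86.   -9.4] F [-0.7 -0.7  0.1] op 85.4 j7 [ 0.5   0.46 -0.51  1.85  0.28  0.91  0.05]
[544.53772744 -85.95940142  -9.39875443] [ 0.45248642  0.54344604 -0.45289987  0.54295869]
```

View pics/w17.png

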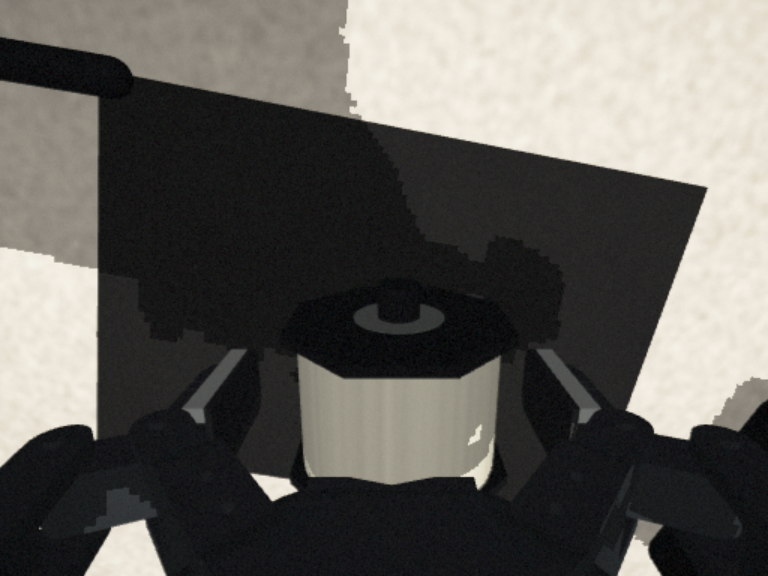

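View pics/s17.png

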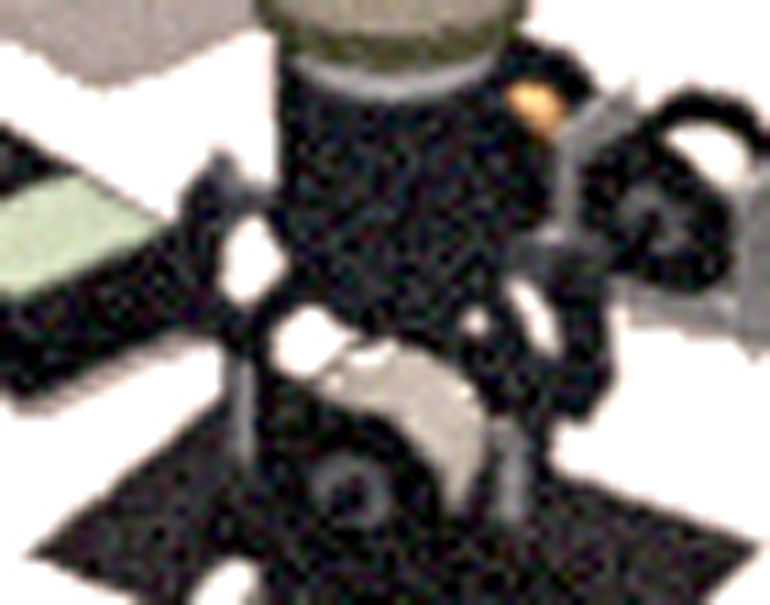

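The pads now reach axle height on both sides. In the wrist view the roll sits about 1.5 mm to the right, so I'll correct that and grip.

```bash
python3 -m creep '[{"slide":[-1,2,0],"twist":[0,0,0.001],"grip":1},{"slide":[0,0,0],"twist":[0,0,0],"grip":0.8},{"slide":[0,0,0],"twist":[0,0,0],"grip":0.7},{"slide":[0,0,0],"twist":[0,0,0],"grip":0.6},{"slide":[0,0,0],"twist":[0,0,0],"grip":0.3},{"slide":[0,0,0],"twist":[0,0,0],"grip":0.3}]'
python3 -c "
from h import *
plan([545.6,-86,-8],10.4)"; python3 look.py w18
```

```text
time_s: 14.93
tool_pos: [548.2, -85.7, -5.9]
tcp_rot: [0.453, 0.542, -0.452, 0.544]
force: [0.7, 0.8, -1.9]
opening: 56.9
twist [-0.0002  0.001  -0.0028] slide now [ 2.1 -2.6 -0.1] slide after [ 2.1 -2.6 -0.1]
t 14.93 pos [548.2 -85.7  -5.9] F [ 0.7  0.8 -1.9] op 56.9 j7 [ 0.5   0.46 -0.51  1.84  0.28  0.91  0.05]
[548.16736535 -85.6571736   -5.85696253] [ 0.45322157  0.54228543 -0.45214391  0.54413473]
```

View pics/w18.png

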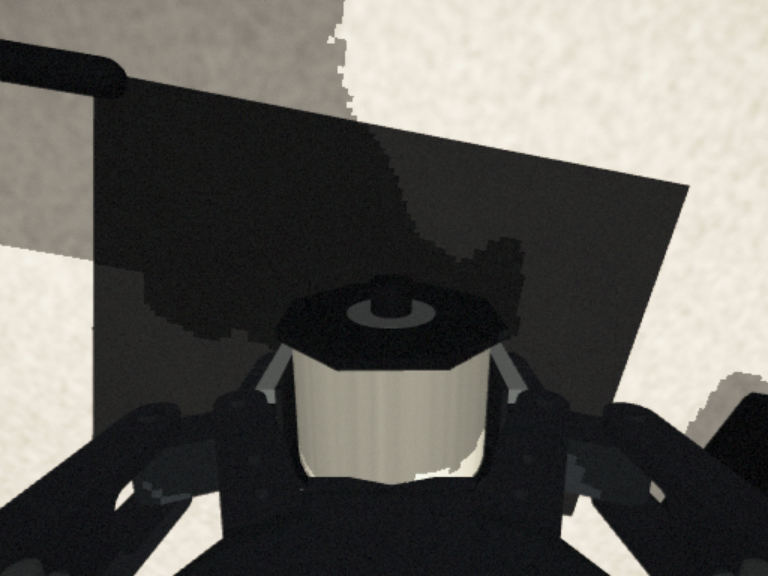

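Gripped at 56.9 mm, essentially the full 58 mm diameter. Lifting.

```bash
python3 -m creep '[{"slide":[-8,0,0],"twist":[0,0.001,-0.003],"grip":0.3},{"slide":[-20,0,0],"twist":[0,0,0],"grip":0.3},{"slide":[-25,0,0],"twist":[0,0,0],"grip":0.3},{"slide":[-25,0,0],"twist":[0,0,0],"grip":0.3},{"slide":[-20,0,0],"twist":[0,0,0],"grip":0.3},{"slide":[-10,0,0],"twist":[0,0,0],"grip":0.3},{"slide":[0,0,0],"twist":[0,0,0],"grip":0.3}]'
python3 -c "
from h import *
plan([565,142,105],10.4)"; python3 look.py w19;  python3 - <<'E'
from h import *
im=np.load("pics/w19.npz")["im"]
crop("","pics/w19c.png",160,170,200,155,4,np.clip(im.astype(float)*2.5,0,255).astype(np.uint8))
E
```

```text
time_s: 15.57
tool_pos: [546.0, -85.0, 107.1]
tcp_rot: [0.452, 0.545, -0.453, 0.541]
force: [-0.1, -0.3, -2.2]
opening: 56.9
twist [ 0.0008 -0.0028  0.0056] slide now [   2.4   59.9 -219.8] slide after [   2.1   59.7 -219.8]
t 15.57 pos [546.  -85.  107.1] F [-0.1 -0.3 -2.2] op 56.9 j7 [ 0.55  0.32 -0.55  1.75  0.18  1.13  0.12]
[545.9547886  -84.9850004  107.14939426] [ 0.45151178  0.54547902 -0.45327913  0.54141276]
```

View pics/w19c.png

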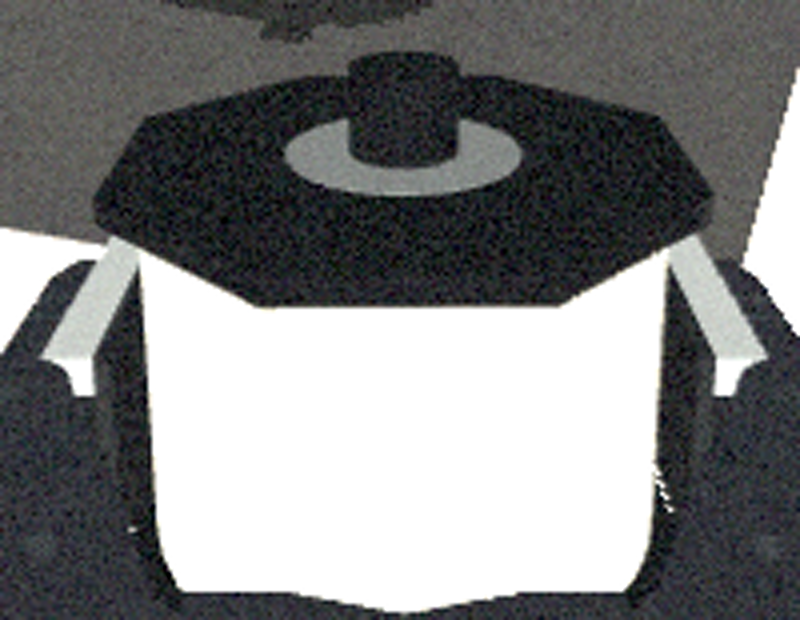

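```bash
python3 -m creep '[{"slide":[0,4,-15],"twist":[0,-0.003,0.005],"grip":0.3},{"slide":[0,7,-27],"twist":[0,0,0],"grip":0.3},{"slide":[0,8,-30],"twist":[0,0,0],"grip":0.3},{"slide":[0,8,-30],"twist":[0,0,0],"grip":0.3},{"slide":[0,8,-30],"twist":[0,0,0],"grip":0.3},{"slide":[0,8,-28],"twist":[0,0,0],"grip":0.3},{"slide":[0,5,-15],"twist":[0,0,0],"grip":0.3},{"slide":[0,0,0],"twist":[0,0,0],"grip":0.3}]'
python3 -c "
from h import *
plan([565,142,105],10.4)"
```

```text
time_s: 16.28
tool_pos: [555.9, 99.6, 93.9]
tcp_rot: [0.45, 0.546, -0.458, 0.538]
force: [0.2, 0.2, -2.5]
opening: 56.1
twist [-0.006  -0.002   0.0159] slide now [-11.3  16.2 -40.1] slide after [-11.1  16.6 -40. ]
t 16.28 pos [555.9  99.6  93.9] F [ 0.2  0.2 -2.5] op 56.1 j7 [ 0.27  0.38 -0.63  1.72  0.24  1.13 -0.26]
```

```bash
python3 -m creep '[{"slide":[-12,8,-20],"twist":[-0.006,-0.002,0.016],"grip":0.3},{"slide":[0,8,-20],"twist":[0,0,0],"grip":0.3},{"slide":[0,0,0],"twist":[0,0,0],"grip":0.3},{"slide":[0,0,0],"twist":[0,0,0],"grip":0.3}]'
python3 -c "
from h import *
plan([565,142,105],10.4)"; python3 look.py w20
```

```text
time_s: 16.62
tool_pos: [561.8, 141.6, 99.6]
tcp_rot: [0.45, 0.545, -0.455, 0.542]
force: [0.5, -0.8, -3.1]
opening: 56.4
twist [0.0011 0.0003 0.0089] slide now [-5.5  3.2  0.2] slide after [-5.4  3.2  0.2]
t 16.62 pos [561.8 141.6  99.6] F [ 0.5 -0.8 -3.1] op 56.4 j7 [ 0.2   0.4  -0.64  1.68  0.26  1.15 -0.33]
[561.77444638 141.57348592  99.56373534] [ 0.44985406  0.54541435 -0.45481814  0.54156714]
```

View pics/w20.png

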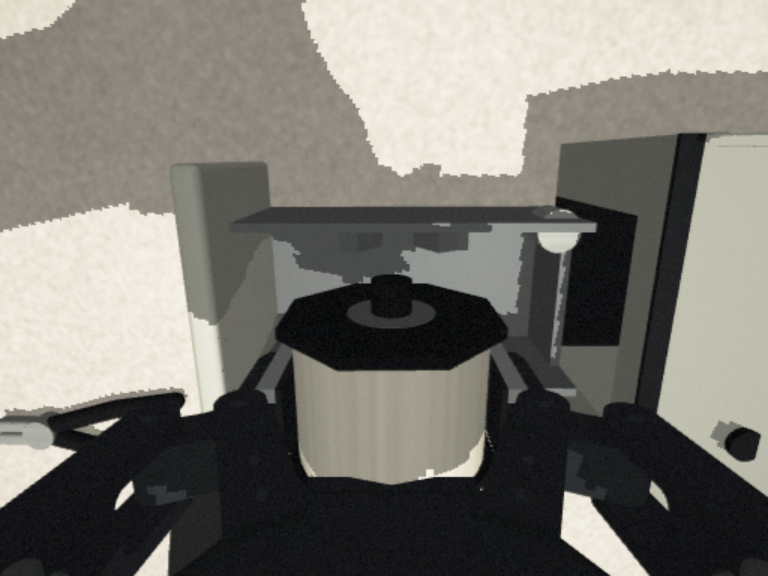

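```bash
python3 - <<'E'
from h import *
im=np.load("pics/w20.npz")["im"]
crop("","pics/w20c.png",175,130,160,110,5,np.clip(im.astype(float)*2.8,0,255).astype(np.uint8))
E
```

```text
(no output)
```

View pics/w20c.png

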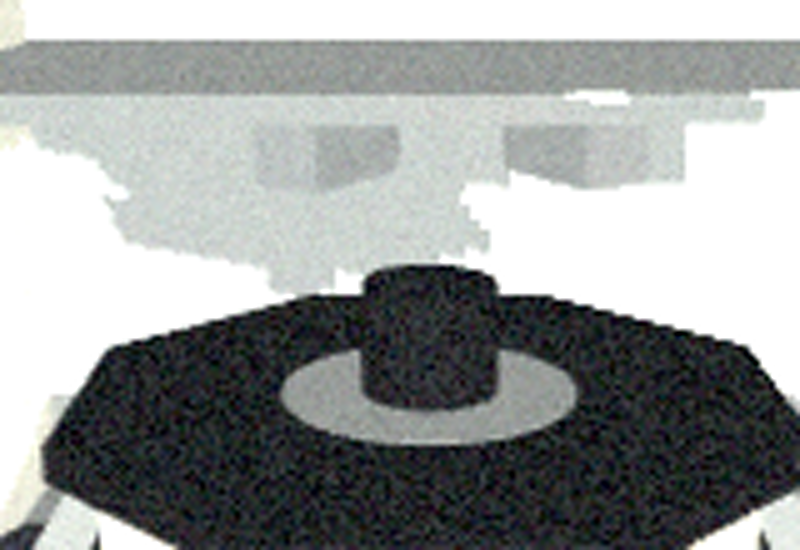

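```bash
python3 - <<'E'
from h import *
z=np.load("pics/w20.npz");c=cam("wrist",dict(tool_pos=z["pos"],tcp_rot=z["rot"]));M=R.from_quat(z["rot"]).as_matrix()
f=lambda x,y,zz:onz(c,((x+.5)/5-.5+175,(y+.5)/5-.5+130),zz)
v=np.array([-.181,.9835,0])
for p,q in (((317,187),(587,187)),((317,127),(587,127))):
    a,b=f(*p,69),f(*q,69);m=(a+b)/2;print(np.linalg.norm(a-b).round(1),m.round(1),"tool",(M.T@(m-z["pos"])).round(1))
a,b=f(400,127,53),f(503,127,53);m=(a+b)/2;print("gap",np.linalg.norm(a-b),m.round(1))
# slots point from inner edge (27) & outer(37)
print((f(452,187,69)-27*v).round(1),(f(452,127,69)-37*v).round(1))
# wall
print("wall inner top",f(452,95,74).round(1)-37*v)
# axle base at flange face: tool z=-23 plane
T=camera_info("wrist")["T_tool_cam"];K=camera_info("wrist")["K"]
for u,zz in (((430,395),-23),((430,275),-33)):
    d=T[:3,:3]@np.linalg.solve(K,[(u[0]+.5)/5-.5+175,(u[1]+.5)/5-.5+130,1.]);o=T[:3,3];print("axle tool",(o+d*(zz-o[2])/d[2]).round(1))
E
```

```text
35.9 [560.3 168.   69. ] tool [ 30.5   3.6 -26.3]
35.5 [558.8 175.9  69. ] tool [ 30.5   3.6 -34.3]
gap 14.688670915615376 [559.3 173.3  53. ]
[565.2 141.5  69. ] [565.5 139.5  69. ]
wall inner top [564.497  144.4105  74.    ]
axle tool [-41.8   0.6 -23. ]
axle tool [-39.1   0.6 -33. ]
```

The slot flare at the +y cheek (px 317–587 in the crop) measures 36 mm and is 3 mm to the +y tool side of the axle (px 430). I'll correct that and descend in steps.

```bash
python3 -m creep '[{"slide":[10,3,1],"twist":[0.001,0,0.009],"grip":0.3},{"slide":[15,0,0],"twist":[0,0,0],"grip":0.3},{"slide":[10,0,0],"twist":[0,0,0],"grip":0.3},{"slide":[0,0,0],"twist":[0,0,0],"grip":0.3}]'
python3 -c "
from h import *
plan([564.8,141.2,40],10.4)"
```

```text
time_s: 17.0
tool_pos: [563.9, 135.5, 60.5]
tcp_rot: [0.453, 0.542, -0.455, 0.542]
force: [0.1, -0.4, -2.4]
opening: 56.8
twist [-0.0049  0.0023  0.0034] slide now [20.5  2.  -5.5] slide after [20.5  1.9 -5.5]
t 17.0 pos [563.9 135.5  60.5] F [ 0.1 -0.4 -2.4] op 56.8 j7 [ 0.19  0.44 -0.62  1.72  0.29  1.07 -0.35]
```

```bash
python3 -m creep '[{"slide":[5,2,-5.5],"twist":[-0.005,0.002,0.003],"grip":0.3},{"slide":[10,0,0],"twist":[0,0,0],"grip":0.3},{"slide":[0,0,0],"twist":[0,0,0],"grip":0.3},{"slide":[0,0,0],"twist":[0,0,0],"grip":0.3}]'
python3 -c "
from h import *
plan([564.8,141.2,40],10.4)"; python3 look.py w21;  python3 - <<'E'
from h import *
im=np.load("pics/w21.npz")["im"]
crop("","pics/w21c.png",175,130,160,110,5,np.clip(im.astype(float)*2.8,0,255).astype(np.uint8))
E
```

```text
time_s: 17.33
tool_pos: [564.9, 139.6, 43.9]
tcp_rot: [0.453, 0.543, -0.454, 0.543]
force: [0.4, 0.3, -2.7]
opening: 56.8
twist [-0.0019  0.0007  0.0015] slide now [ 3.9  0.2 -1.6] slide after [ 3.9  0.2 -1.6]
t 17.33 pos [564.9 139.6  43.9] F [ 0.4  0.3 -2.7] op 56.8 j7 [ 0.18  0.47 -0.62  1.73  0.31  1.04 -0.36]
[564.90044861 139.61321095  43.85173361] [ 0.45257348  0.54299821 -0.45369615  0.54266932]
```

View pics/w21c.png

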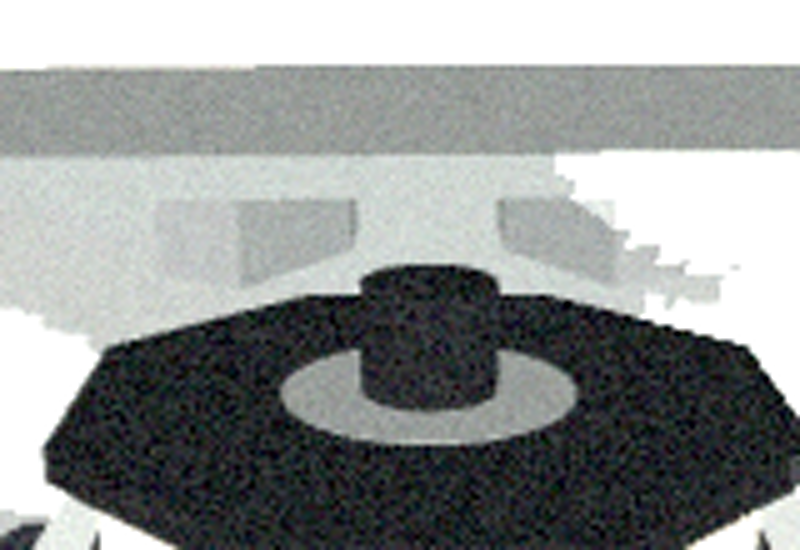

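```bash
python3 - <<'E'
from h import *
z=np.load("pics/w21.npz");c=cam("wrist",dict(tool_pos=z["pos"],tcp_rot=z["rot"]));M=R.from_quat(z["rot"]).as_matrix()
f=lambda x,y,zz:(M.T@(onz(c,((x+.5)/5-.5+175,(y+.5)/5-.5+130),zz)-z["pos"])).round(1)
print(f(240,285,69),f(613,283,69),f(240,200,69),f(613,200,69),"wall",f(400,153,74))
E
```

```text
[-25.1 -17.7 -28.2] [-25.2  18.3 -28.4] [-25.1 -17.4 -36.6] [-25.2  18.  -36.6] wall [-30.2  -2.1 -42. ]
```

The axle (px 430) lies over the slot centre (426), a 0.4 mm error. Along the axle I'll shift 2 mm towards +y, then lower further.

```bash
python3 -m creep '[{"slide":[0,-0.3,-2],"twist":[-0.002,0.001,0.001],"grip":0.3},{"slide":[8,-0.3,0],"twist":[0,0,0],"grip":0.3},{"slide":[8,0,0],"twist":[0,0,0],"grip":0.3},{"slide":[0,0,0],"twist":[0,0,0],"grip":0.3},{"slide":[0,0,0],"twist":[0,0,0],"grip":0.3}]'
python3 -c "
from h import *
plan([564.6,141.7,25],10.4)"; python3 look.py w22;  python3 - <<'E'
from h import *
im=np.load("pics/w22.npz")["im"]
crop("","pics/w22c.png",175,130,160,110,5,np.clip(im.astype(float)*2.8,0,255).astype(np.uint8))
E
```

```text
time_s: 17.8
tool_pos: [564.5, 141.8, 27.3]
tcp_rot: [0.453, 0.543, -0.452, 0.544]
force: [1.5, 0.5, -2.1]
opening: 56.6
twist [ 0.0004 -0.0002 -0.0014] slide now [2.3 0.1 0.1] slide after [2.3 0.1 0.1]
t 17.8 pos [564.5 141.8  27.3] F [ 1.5  0.5 -2.1] op 56.6 j7 [ 0.17  0.49 -0.61  1.74  0.32  1.01 -0.38]
[564.50290177 141.80326471  27.31469818] [ 0.45292173  0.54309173 -0.45210171  0.54361505]
```

View pics/w22c.png

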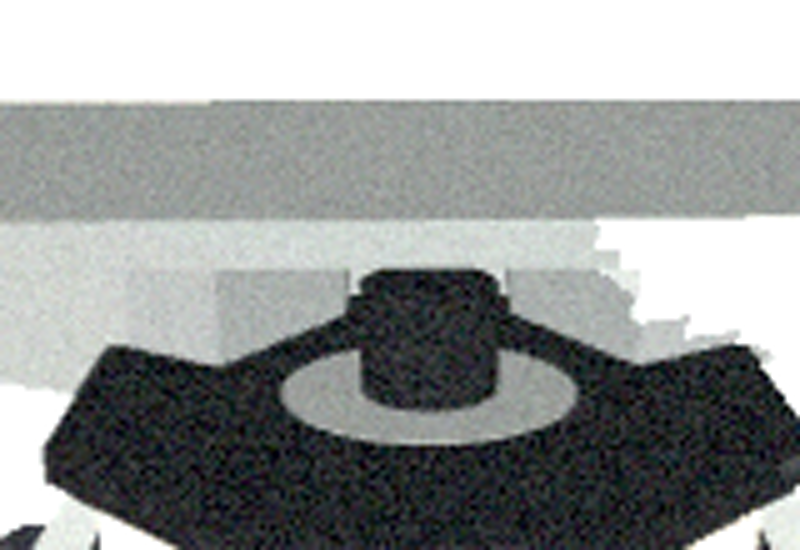

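The axle's +y end is now over its slot (gap 350–507, axle at 430), and the flange is inside the cheek with about 2.6 mm to spare. Shifting 1 mm back, then lowering.

```bash
python3 -m creep '[{"slide":[6,0,1],"twist":[0,0,-0.001],"grip":0.3},{"slide":[6,-0.3,0],"twist":[0,0,0],"grip":0.3},{"slide":[0,0,0],"twist":[0,0,0],"grip":0.3}]'
python3 -c "
from h import *
plan([564.6,140.8,10],10.4)"; python3 look.py w23;  python3 - <<'E'
from h import *
im=np.load("pics/w23.npz")["im"]
crop("","pics/w23c.png",175,130,160,110,5,np.clip(im.astype(float)*2.8,0,255).astype(np.uint8))
E
```

```text
time_s: 18.1
tool_pos: [564.6, 140.6, 14.4]
tcp_rot: [0.453, 0.543, -0.452, 0.543]
force: [-0.8, -0.5, -3.6]
opening: 56.1
twist [ 0.0002 -0.0001 -0.0007] slide now [ 4.4  0.1 -0.2] slide after [ 4.4  0.1 -0.2]
t 18.1 pos [564.6 140.6  14.4] F [-0.8 -0.5 -3.6] op 56.1 j7 [ 0.17  0.5  -0.6   1.75  0.33  0.99 -0.38]
[564.56003319 140.59968319  14.44712854] [ 0.45276648  0.54318416 -0.45235271  0.5434432 ]
```

View pics/w23c.png

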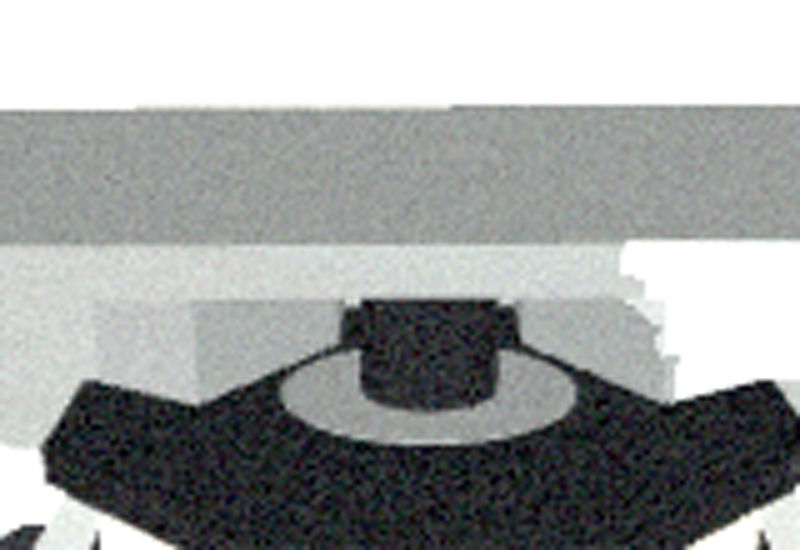

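```bash
python3 -m creep '[{"slide":[3.5,0,0],"twist":[0,0,0],"grip":0.3}]'; python3 -m creep '[{"slide":[1,0,0],"twist":[0,0,0],"grip":0.3}]'; python3 -m creep '[{"slide":[1,0,0],"twist":[0,0,0],"grip":0.3}]';python3 -m creep '[{"slide":[1,0,0],"twist":[0,0,0],"grip":0.3}]'
```

```text
time_s: 18.23
tool_pos: [565.2, 140.8, 11.8]
tcp_rot: [0.453, 0.543, -0.452, 0.544]
force: [0.5, 0.8, -3.4]
opening: 56.3
time_s: 18.32
tool_pos: [565.0, 140.6, 10.2]
tcp_rot: [0.453, 0.543, -0.452, 0.544]
force: [0.1, -0.3, -2.8]
opening: 56.4
time_s: 18.4
tool_pos: [565.1, 140.7, 9.2]
tcp_rot: [0.453, 0.543, -0.452, 0.544]
force: [0.1, -0.7, -2.4]
opening: 56.5
time_s: 18.48
tool_pos: [565.4, 140.8, 8.6]
tcp_rot: [0.453, 0.543, -0.452, 0.544]
force: [-1.8, -2.0, 9.5]
opening: 56.3
```

Contact of 9.5 N came at TCP z 8.6, where seating was predicted (8 to 9). Checking before I release.

```bash
python3 -m creep '[{"slide":[0.5,0,0],"twist":[0,0,0],"grip":0.3}]'; python3 look.py w24;  python3 - <<'E'
from h import *
im=np.load("pics/w24.npz")["im"]
crop("","pics/w24c.png",175,130,160,110,5,np.clip(im.astype(float)*2.8,0,255).astype(np.uint8))
im=np.clip(camera("side").astype(float)*2.0,0,255).astype(np.uint8);crop("","pics/s24.png",195,170,80,65,9.5,im)
E
```

```text
time_s: 18.57
tool_pos: [566.0, 140.9, 8.7]
tcp_rot: [0.453, 0.543, -0.452, 0.544]
force: [-1.2, -0.9, 2.8]
opening: 56.6
[565.95217457 140.92899433   8.74486388] [ 0.45345086  0.54252179 -0.45173656  0.54404642]
```

View pics/w24c.png

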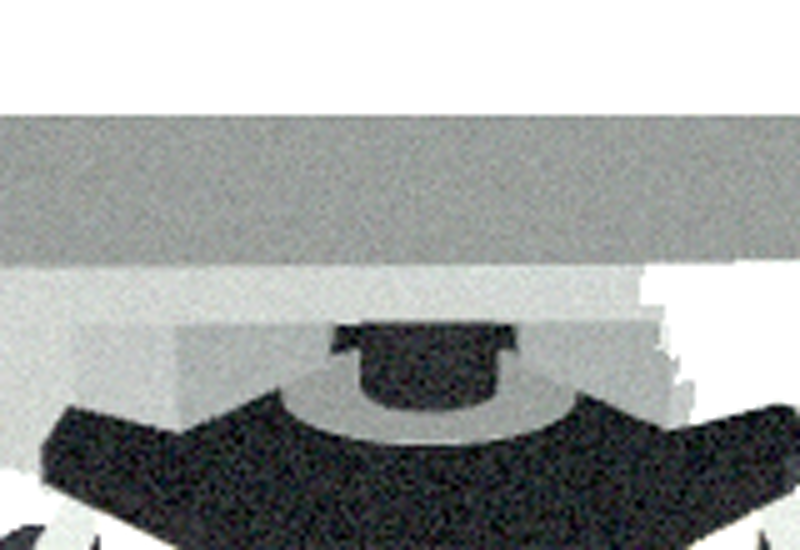

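View pics/s24.png

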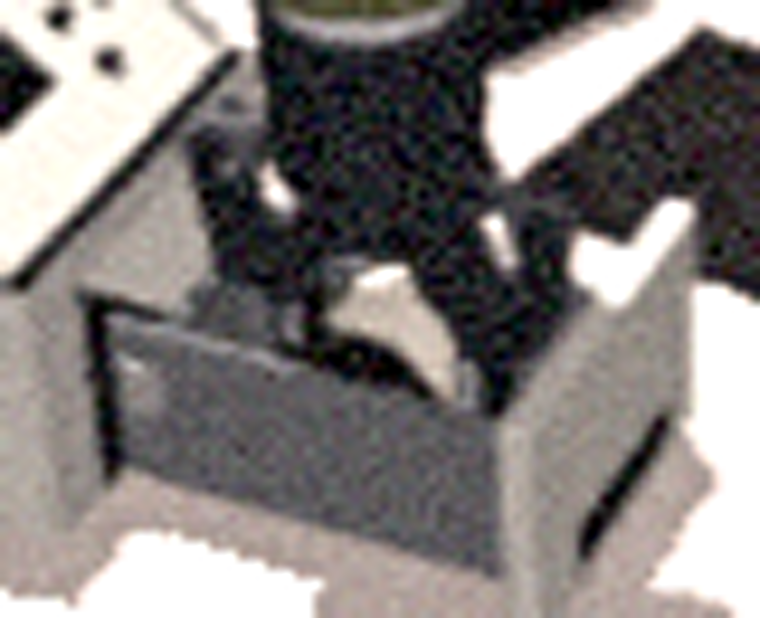

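```bash
python3 -m creep '[{"slide":[0,0,0],"twist":[0,0,0],"grip":0.7},{"slide":[0,0,0],"twist":[0,0,0],"grip":0.8},{"slide":[0,0,0],"twist":[0,0,0],"grip":0.95},{"slide":[0,0,0],"twist":[0,0,0],"grip":0.95},{"slide":[0,0,0],"twist":[0,0,0],"grip":0.95}]'
python3 -c "
from h import *
plan([564.6,140.8,10],10.4)"; python3 look.py w25
```

```text
time_s: 19.08
tool_pos: [566.6, 141.3, 9.1]
tcp_rot: [0.454, 0.542, -0.451, 0.544]
force: [-0.1, 0.2, -0.5]
opening: 81.6
twist [ 0.0001 -0.0004 -0.005 ] slide now [-1.  -2.1  0.1] slide after [-0.9 -2.1  0.1]
t 19.08 pos [566.6 141.3   9.1] F [-0.1  0.2 -0.5] op 81.6 j7 [ 0.16  0.51 -0.6   1.75  0.34  0.98 -0.39]
[566.63046863 141.26855002   9.0567348 ] [ 0.45404171  0.54225798 -0.45115124  0.54430227]
```

View pics/w25.png

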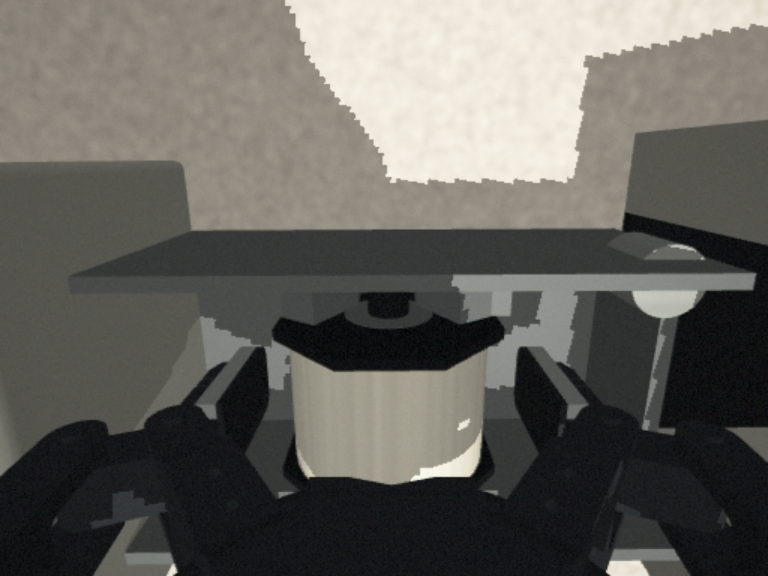

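The roll lies free with both fingers clear. Rising straight up.

```bash
python3 -m creep '[{"slide":[-10,-1,0],"twist":[0,0,-0.004],"grip":0.95},{"slide":[-20,0,0],"twist":[0,0,0],"grip":0.95},{"slide":[-30,0,0],"twist":[0,0,0],"grip":0.95},{"slide":[-30,0,0],"twist":[0,0,0],"grip":0.95},{"slide":[-35,0,0],"twist":[0,0,0],"grip":0.95},{"slide":[-35,0,0],"twist":[0,0,0],"grip":0.95},{"slide":[-20,0,0],"twist":[0,0,0],"grip":0.95},{"slide":[0,0,0],"twist":[0,0,0],"grip":0.5}]'
python3 look.py w26;python3 -c "
from h import *
plan([440,118,200],10.4)"; python3 - <<'E'
from h import *
im=np.load("pics/w26.npz")["im"]
crop("","pics/w26c.png",150,100,230,170,3.4,np.clip(im.astype(float)*2,0,255).astype(np.uint8))
E
```

```text
time_s: 19.8
tool_pos: [562.1, 141.5, 200.1]
tcp_rot: [0.451, 0.546, -0.453, 0.542]
force: [0.2, -0.7, 0.2]
opening: 70.6
[562.09993111 141.51949685 200.09469815] [ 0.45060091  0.54579259 -0.45301336  0.54207764]
twist [ 0.003  -0.0018  0.007 ] slide now [  -0.6 -124.     0.7] slide after [  -1.4 -124.     1.1]
t 19.85 pos [561.8 141.5 198.6] F [-0.   0.3 -0.3] op 64.1 j7 [ 0.22  0.32 -0.67  1.57  0.2   1.33 -0.28]
```

View pics/w26c.png

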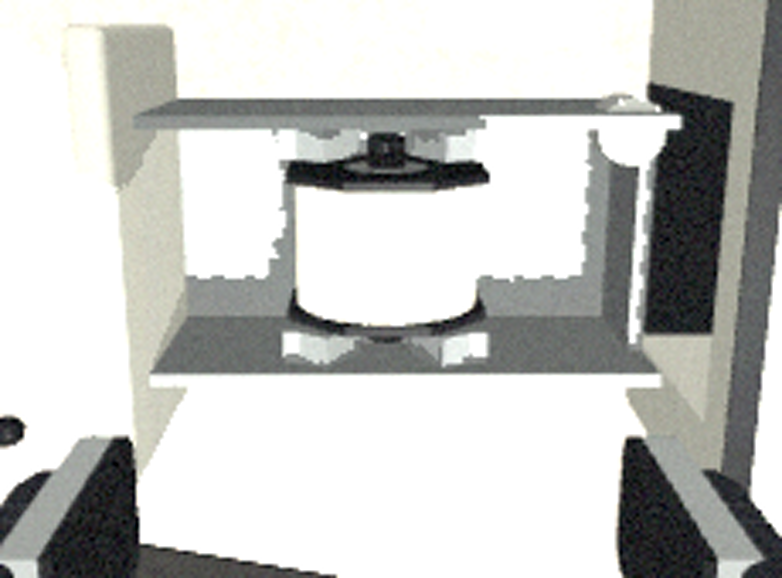

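Both axle ends are down in their slots, at (385,150) and (385,338) in the crop, and the roll stands level in the drawer. For the push I'll shut the gripper, back off in front of the panel and turn 90°, so that I push along tool +z with the camera away from the printer.

```bash
python3 -m creep '[{"slide":[0,-15,0],"twist":[0,-0.002,0.007],"grip":0},{"slide":[0,-22,0],"twist":[0,0,0],"grip":0},{"slide":[0,-25,0],"twist":[0,0,0],"grip":0},{"slide":[0,-25,0],"twist":[0,0,0],"grip":0},{"slide":[0,-22,0],"twist":[0,0,0],"grip":0},{"slide":[0,-15,0],"twist":[0,0,0],"grip":0},{"slide":[0,0,0],"twist":[0,0,0],"grip":0}]'
python3 -c "
from h import *
plan([436,118,200],100.4)"
```

```text
time_s: 20.43
tool_pos: [430.5, 116.9, 192.3]
tcp_rot: [0.449, 0.547, -0.455, 0.541]
force: [0.2, 0.8, -0.1]
opening: -0.0
twist [-1.5683 -0.0094  0.0076] slide now [-7.8  5.6 -0.1] slide after [-7.7  0.1  5.6]
t 20.43 pos [430.5 116.9 192.3] F [ 0.2  0.8 -0.1] op -0.0 j7 [ 0.34 -0.01 -0.69  1.9  -0.01  1.26 -0.16]
```

```bash
python3 -m creep '[{"slide":[0,0,0],"twist":[-0.12,0,0],"grip":0},{"slide":[0,0,0],"twist":[-0.12,0,0],"grip":0},{"slide":[0,0,0],"twist":[-0.12,0,0],"grip":0},{"slide":[0,0,0],"twist":[-0.12,0,0],"grip":0},{"slide":[0,0,0],"twist":[-0.12,0,0],"grip":0},{"slide":[0,0,0],"twist":[-0.12,0,0],"grip":0},{"slide":[0,0,0],"twist":[-0.12,0,0],"grip":0},{"slide":[0,0,0],"twist":[-0.12,0,0],"grip":0}]'
python3 -m creep '[{"slide":[0,0,0],"twist":[-0.12,0,0],"grip":0},{"slide":[0,0,0],"twist":[-0.12,0,0],"grip":0},{"slide":[0,0,0],"twist":[-0.12,0,0],"grip":0},{"slide":[0,0,0],"twist":[-0.12,0,0],"grip":0},{"slide":[0,0,0],"twist":[-0.11,0,0],"grip":0},{"slide":[0,0,0],"twist":[0,0,0],"grip":0}]'
python3 -c "
from h import *
plan([436,118,130],100.4)"
```

```text
time_s: 21.1
tool_pos: [427.5, 115.2, 186.4]
tcp_rot: [0.136, 0.701, -0.141, 0.686]
force: [-0.5, 0.1, 0.6]
opening: 0.1
time_s: 21.6
tool_pos: [426.2, 114.8, 181.5]
tcp_rot: [-0.081, 0.713, 0.081, 0.692]
force: [-0.4, -0.4, 0.3]
opening: -0.0
twist [ 0.0472 -0.0305 -0.003 ] slide now [51.2  0.7 11.8] slide after [51.5  1.4 10.2]
t 21.6 pos [426.2 114.8 181.5] F [-0.4 -0.4  0.3] op -0.0 j7 [ 0.34  0.01 -0.69  1.91 -0.    1.26  1.45]
```

```bash
python3 -m creep '[{"slide":[0,1,8],"twist":[0.047,-0.03,-0.003],"grip":0},{"slide":[20,0,0],"twist":[0,0,0],"grip":0},{"slide":[20,0,0],"twist":[0,0,0],"grip":0},{"slide":[0,0,0],"twist":[0,0,0],"grip":0},{"slide":[0,0,0],"twist":[0,0,0],"grip":0}]'
python3 -c "
from h import *
plan([436,118,75],100.4)"; python3 look.py w27; python3 - <<'E'
from h import *
im=np.clip(camera("side").astype(float)*2.0,0,255).astype(np.uint8);crop("","pics/s27.png",190,140,120,95,6.5,im)
E
```

```text
time_s: 22.02
tool_pos: [434.0, 117.8, 138.5]
tcp_rot: [-0.057, 0.706, 0.058, 0.704]
force: [0.3, 0.2, 0.1]
opening: -0.3
twist [-0.0195 -0.0022 -0.0012] slide now [63.5 -0.2  2.1] slide after [63.5 -0.2  2. ]
t 22.02 pos [434.  117.8 138.5] F [0.3 0.2 0.1] op -0.3 j7 [ 0.33  0.05 -0.7   1.97  0.03  1.14  1.35]
[434.02811507 117.84563127 138.50049054] [-0.05687349  0.70560903  0.05754898  0.70396692]
```

View pics/w27.png

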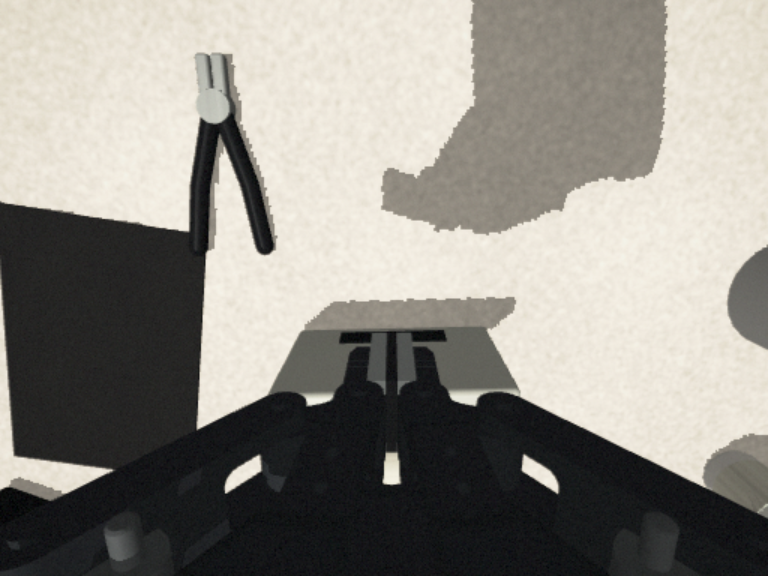

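View pics/s27.png

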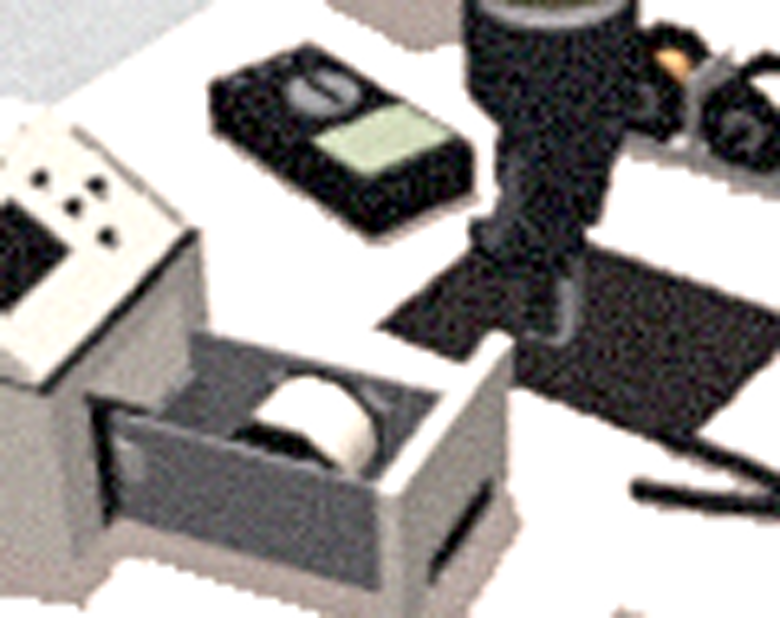

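```bash
python3 -m creep '[{"slide":[20,0,0],"twist":[-0.019,-0.002,-0.001],"grip":0},{"slide":[25,0,0],"twist":[0,0,0],"grip":0},{"slide":[25,0,0],"twist":[0,0,0],"grip":0},{"slide":[0,0,0],"twist":[0,0,0],"grip":0},{"slide":[0,0,0],"twist":[0,0,0],"grip":0}]'
python3 -c "
from h import *
plan([440,118.5,55],100.4)"; python3 look.py w28; python3 - <<'E'
from h import *
im=np.clip(camera("side").astype(float)*2.0,0,255).astype(np.uint8);crop("","pics/s28.png",190,140,120,95,6.5,im)
a=cam("side");s=state()
for x in (8,-10,-20,-30):
    p=s["tool_pos"]+tool(s)@np.array([x,0,0]);print(x,p.round(0),((proj(a,p)-[190,140])*6.5).round(0))
E
```

```text
time_s: 22.53
tool_pos: [438.9, 118.7, 72.9]
tcp_rot: [-0.063, 0.701, 0.063, 0.708]
force: [0.2, 0.9, 0.6]
opening: -0.2
twist [-0.0039  0.0094  0.0006] slide now [17.9 -0.4  0.9] slide after [17.9 -0.4  1.1]
t 22.53 pos [438.9 118.7  72.9] F [0.2 0.9 0.6] op -0.2 j7 [ 0.3   0.15 -0.7   2.03  0.11  0.99  1.29]
[438.86535264 118.66292183  72.87671986] [-0.0626089   0.70099009  0.06278494  0.70763767]
8 [439. 119.  65.] [536. 488.]
-10 [439. 119.  83.] [537. 459.]
-20 [439. 119.  93.] [537. 442.]
-30 [439. 119. 103.] [537. 425.]
```

View pics/s28.png

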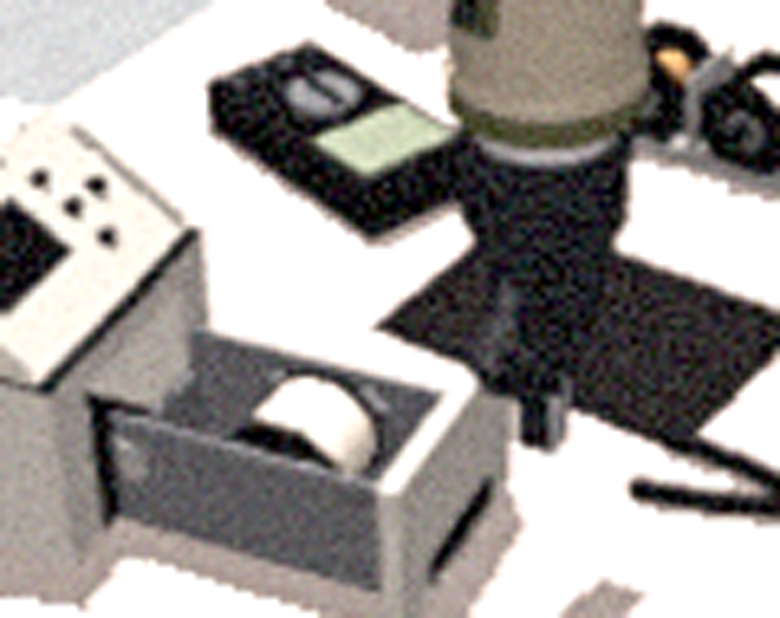

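View pics/w28.png

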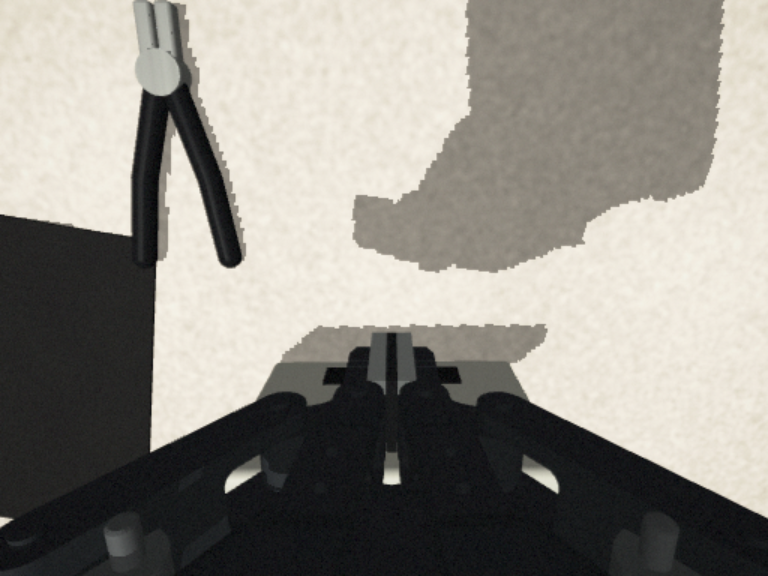

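The fingertips show at (543,447), which is z ≈ 91 with the TCP at 73, so shut they stand about 18 mm behind the TCP. I'll lower to put them at about 68 mm, then advance.

```bash
python3 -m creep '[{"slide":[11,0,0],"twist":[-0.004,0.009,0.001],"grip":0},{"slide":[11,0,0],"twist":[0,0,0],"grip":0},{"slide":[0,0,6],"twist":[0,0,0],"grip":0},{"slide":[0,0,10],"twist":[0,0,0],"grip":0},{"slide":[0,0,0],"twist":[0,0,0],"grip":0}]'
python3 -c "
from h import *
plan([471,124.5,50],100.4)"
```

```text
time_s: 23.05
tool_pos: [459.5, 121.7, 53.3]
tcp_rot: [-0.064, 0.702, 0.063, 0.707]
force: [-0.5, -0.1, 0.1]
opening: 0.1
twist [-0.0013  0.0069  0.0015] slide now [ 3.4  0.7 11.8] slide after [ 3.3  0.7 11.8]
t 23.05 pos [459.5 121.7  53.3] F [-0.5 -0.1  0.1] op 0.1 j7 [ 0.27  0.23 -0.68  2.    0.18  0.96  1.25]
```

```bash
for i in 1 2 3; do python3 -m creep '[{"slide":[0.5,0,3],"twist":[0,0.002,0],"grip":0},{"slide":[0.5,0,3],"twist":[0,0.002,0],"grip":0}]' | grep -E 'pos|force'; done
python3 -c "
from h import *
plan([640,154.8,50],100.4)"
```

```text
tool_pos: [466.3, 123.1, 52.5]
force: [0.4, -0.2, 0.5]
tool_pos: [472.7, 124.4, 51.6]
force: [-2.7, 0.1, 2.4]
tool_pos: [478.7, 125.6, 50.5]
force: [-2.6, -0.4, 2.0]
twist [-0.0011 -0.0077  0.0012] slide now [ -0.8  -0.2 163.9] slide after [  0.5  -0.4 163.9]
t 23.55 pos [478.7 125.6  50.5] F [-2.6 -0.4  2. ] op -0.1 j7 [ 0.25  0.29 -0.67  1.94  0.21  0.99  1.24]
```

Contact at 2.6 N and the drawer is sliding. Keeping on gently.

```bash
python3 -m creep '[{"slide":[0,0,4],"twist":[0,-0.004,0],"grip":0},{"slide":[0,0,4],"twist":[0,-0.003,0],"grip":0},{"slide":[0,0,4],"twist":[0,0,0],"grip":0},{"slide":[0,0,4],"twist":[0,0,0],"grip":0},{"slide":[0,0,4],"twist":[0,0,0],"grip":0},{"slide":[0,0,4],"twist":[0,0,0],"grip":0},{"slide":[0,0,4],"twist":[0,0,0],"grip":0},{"slide":[0,0,4],"twist":[0,0,0],"grip":0}]'
python3 -c "
from h import *
plan([634,153.8,50],100.4)"
```

```text
time_s: 24.22
tool_pos: [512.7, 131.9, 50.2]
tcp_rot: [-0.064, 0.705, 0.063, 0.704]
force: [-2.3, -0.0, 2.6]
opening: 0.1
twist [-0.0008 -0.0016  0.0014] slide now [ -0.   -0.3 123.2] slide after [  0.2  -0.4 123.2]
t 24.22 pos [512.7 131.9  50.2] F [-2.3 -0.   2.6] op 0.1 j7 [ 0.22  0.35 -0.65  1.86  0.25  1.01  1.22]
```

```bash
for i in 1 2; do python3 -m creep '[{"slide":[0,0,4],"twist":[0,-0.001,0],"grip":0},{"slide":[0,0,4],"twist":[0,0,0],"grip":0},{"slide":[0,0,4],"twist":[0,0,0],"grip":0},{"slide":[0,0,4],"twist":[0,0,0],"grip":0},{"slide":[0,0,4],"twist":[0,0,0],"grip":0},{"slide":[0,0,4],"twist":[0,0,0],"grip":0},{"slide":[0,0,4],"twist":[0,0,0],"grip":0},{"slide":[0,0,4],"twist":[0,0,0],"grip":0}]'; done
python3 -c "
from h import *
plan([634,153.8,50],100.4)"
python3 - <<'E'
from h import *
im=np.clip(camera("side").astype(float)*1.6,0,255).astype(np.uint8);crop("","pics/s29.png",150,130,140,105,5.5,im)
E
```

```text
time_s: 24.88
tool_pos: [547.7, 138.5, 50.2]
tcp_rot: [-0.064, 0.704, 0.063, 0.704]
force: [-2.9, -0.4, 3.0]
opening: 0.3
time_s: 25.55
tool_pos: [582.6, 145.0, 50.0]
tcp_rot: [-0.064, 0.704, 0.064, 0.704]
force: [-3.2, -0.7, 2.3]
opening: 0.1
twist [-0.0007  0.0005  0.0009] slide now [ 0.1 -0.6 52.1] slide after [ 0.  -0.6 52.1]
t 25.55 pos [582.6 145.   50. ] F [-3.2 -0.7  2.3] op 0.1 j7 [ 0.16  0.49 -0.61  1.68  0.32  1.07  1.21]
```

View pics/s29.png

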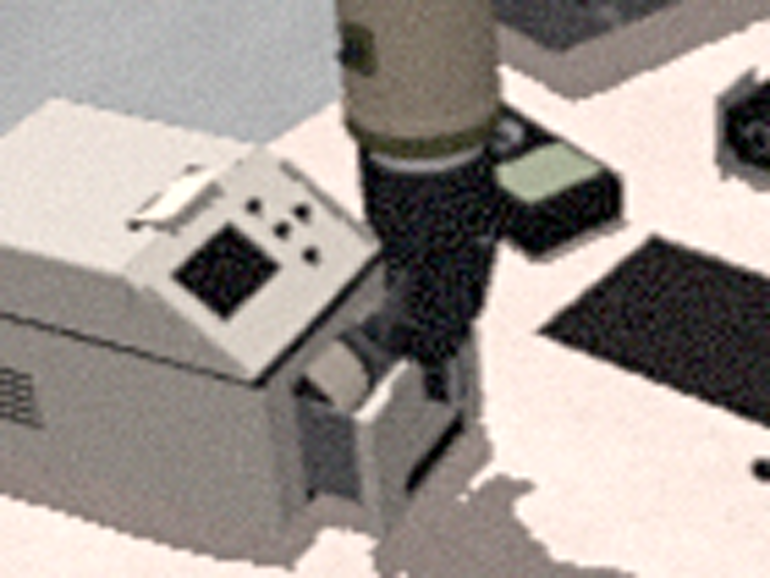

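```bash
python3 -m creep '[{"slide":[0,0,4],"twist":[0,0,0],"grip":0},{"slide":[0,0,4],"twist":[0,0,0],"grip":0},{"slide":[0,0,4],"twist":[0,0,0],"grip":0},{"slide":[0,0,4],"twist":[0,0,0],"grip":0},{"slide":[0,0,3],"twist":[0,0,0],"grip":0},{"slide":[0,0,3],"twist":[0,0,0],"grip":0}]'
for i in 1 2 3 4; do python3 -m creep '[{"slide":[0,0,2.5],"twist":[0,0,0],"grip":0},{"slide":[0,0,2.5],"twist":[0,0,0],"grip":0}]' | grep -E 'pos|force'; done
python3 - <<'E'
from h import *
plan([634,153.8,50],100.4)
im=np.clip(camera("side").astype(float)*1.6,0,255).astype(np.uint8);crop("","pics/s30.png",150,130,140,105,5.5,im)
E
```

```text
time_s: 26.1
tool_pos: [606.9, 149.4, 49.9]
tcp_rot: [-0.064, 0.704, 0.064, 0.704]
force: [-2.8, 0.4, 2.0]
opening: 0.0
tool_pos: [612.5, 150.5, 49.9]
force: [-2.3, 0.5, 2.1]
tool_pos: [617.9, 151.5, 49.9]
force: [-7.2, -1.7, 4.8]
tool_pos: [621.5, 152.1, 49.9]
force: [-8.6, -2.0, 5.6]
tool_pos: [625.7, 152.8, 49.9]
force: [-4.1, -0.4, 1.7]
twist [-0.0005 -0.0059  0.0021] slide now [-0.1 -0.6  8.3] slide after [-0.1 -0.6  8.3]
t 26.77 pos [625.7 152.8  49.9] F [-4.1 -0.4  1.7] op -0.4 j7 [ 0.12  0.58 -0.59  1.55  0.34  1.12  1.21]
```

View pics/s30.png

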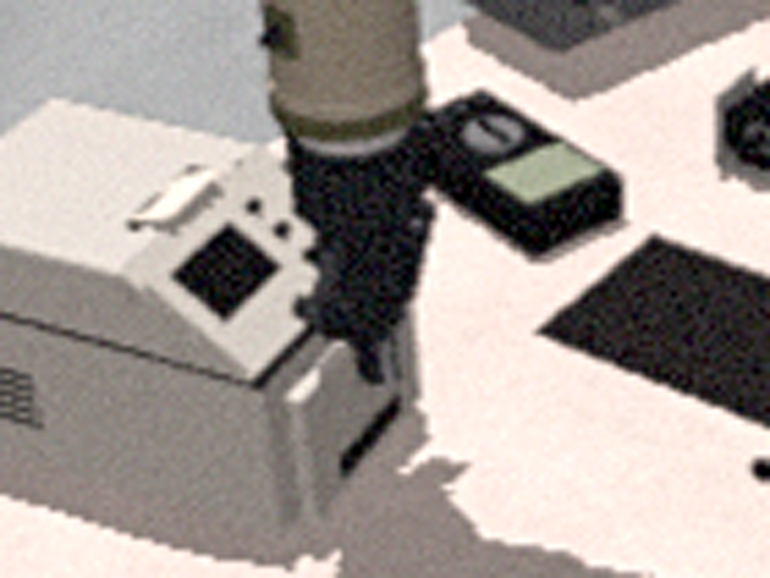

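The detent hump (8.6 N peak) is passed and the force is falling. Small steps to the stop.

```bash
for i in 1 2 3 4 5; do python3 -m creep '[{"slide":[0,0,1.5],"twist":[0,-0.001,0],"grip":0}]' | grep -E 'pos|force'; done
```

```text
tool_pos: [627.8, 153.2, 49.8]
force: [-1.8, 0.7, 0.5]
tool_pos: [629.7, 153.5, 49.8]
force: [0.3, 0.2, -0.1]
tool_pos: [631.7, 153.6, 49.8]
force: [0.3, -0.4, -0.9]
tool_pos: [632.6, 153.7, 49.7]
force: [-12.9, -3.6, 10.1]
tool_pos: [632.5, 153.7, 49.7]
force: [-16.3, -4.6, 11.9]
```

The drawer pulled itself home (0 N), then met its stop at 632.6 (16 N). Backing off and checking.

```bash
python3 -m creep '[{"slide":[0,0,-4],"twist":[0,0,0],"grip":0},{"slide":[0,0,-12],"twist":[0,0,0],"grip":0},{"slide":[0,0,-20],"twist":[0,0,0],"grip":0},{"slide":[0,0,-25],"twist":[0,0,0],"grip":0},{"slide":[-5,0,-25],"twist":[0,0,0],"grip":0},{"slide":[-25,0,-20],"twist":[0,0,0],"grip":0},{"slide":[-30,0,-10],"twist":[0,0,0],"grip":0},{"slide":[-30,0,0],"twist":[0,0,0],"grip":0}]'
python3 -m creep '[{"slide":[-30,0,-20],"twist":[0,0,0],"grip":0},{"slide":[-20,0,-20],"twist":[0,0,0],"grip":0},{"slide":[0,0,0],"twist":[0,0,0],"grip":0},{"slide":[0,0,0],"twist":[0,0,0],"grip":0}]'
python3 - <<'E'
from h import *
S=camera("side");C=camera("scene")
cv2.imwrite("pics/scene31.png",C[:,:,::-1]);cv2.imwrite("pics/side31.png",S[:,:,::-1])
crop("","pics/s31.png",130,130,150,110,5.2,np.clip(S.astype(float)*1.6,0,255).astype(np.uint8))
crop("","pics/sc31.png",150,110,170,130,4.6,C)
print(state()["tool_pos"],state()["force"])
E
```

```text
time_s: 27.9
tool_pos: [511.1, 130.1, 135.0]
tcp_rot: [-0.065, 0.708, 0.062, 0.7]
force: [1.3, -0.5, -0.1]
opening: -0.3
time_s: 28.23
tool_pos: [473.9, 123.4, 194.4]
tcp_rot: [-0.065, 0.703, 0.061, 0.705]
force: [-0.1, -0.2, -0.6]
opening: 0.4
[473.85849172 123.72030042 193.44091521] [ 0.13388858  0.37774221 -0.4055663 ]
```

View pics/s31.png

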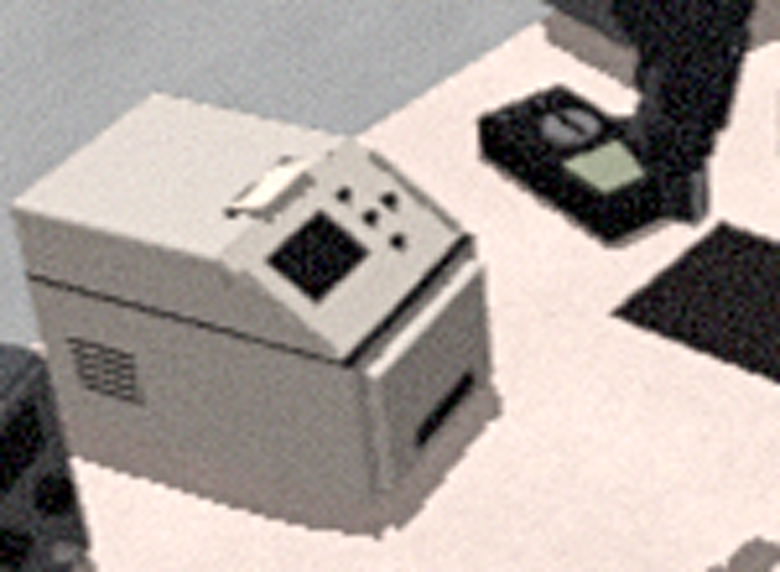

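View pics/scene31.png

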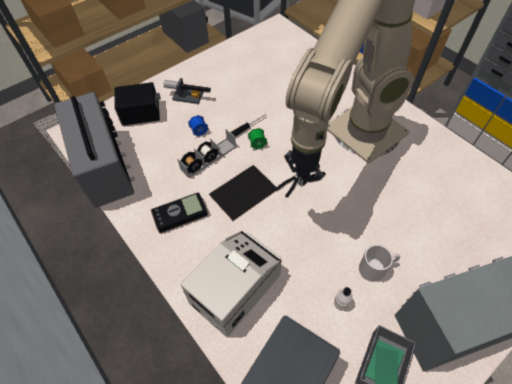

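The drawer front lies flat against the printer face (crop 375–480, 260–490). The other two spools at (191,160) and (207,150), and the bystanders, are where they were. Handing in.

```bash
python3 -c "
from station import *
print(job_done())"
```

```text
the job is handed in; nothing more can be done
None
```

The full label roll is in the printer and the drawer is closed. I handed the job in at about 28 s of the 72 s allowed. I lifted the roll from the rack, set it on the mat, took it again by the paper, lowered it into the slots and pushed the drawer in.

**Last checks:**
- **Seating:** contact came at the predicted height with 9.5 N. After release, the wrist picture showed both axle ends down in their slots and the roll level.
- **Drawer:** the push peaked at about 9 N along the drawer over the detent, then fell to 0 N as the drawer pulled itself in. I then pressed it against its stop with about 17 N along the drawer (about 21 N in all). The final picture shows the front flat against the printer.
- **Everything else:** the other two spools, the blue and green look-alikes and the bystanders look unmoved in the final scene picture. The arm stood clear.

**What disagreed or went wrong:**
- **Fingertips:** they stood about 18–28 mm behind the TCP, not 8 mm ahead as `tcp_to_tips` says. So the lift from the rack gripped the flanges above the axle tips instead of the tips. My first grip on the paper was also too high, so I opened and redid it lower before lifting.
- **Force on the mat:** setting the roll down gave one short push of about 80 N at the wrist. That is under the 120 N wrist limit, but harder than I meant.

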